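# Move the counter row to the divided rack in reverse order

### The job

Move the jar, the ribbon spool, the stamp and the tin from the board with the cork mats to the middle of the four bays of the rack with the brass dividers, in reverse order, so that customers across the counter see the row as you see it now: what stands at the left end of the old row goes to the right end of the new one, and so on. Set each one down upright, without dropping it or knocking it over, and leave the bell and the gift box where they are.

Things in the scene. Friction and masses are not known exactly. Their poses are not given: they have to be found in the camera images.
- jar_center (a point): Small white lidded jar, round, 62 mm across, 78 mm high, about 0.14 kg. Point: its centre, 39 mm above its foot; z up.
- spool_center (a point): Ribbon spool, a low plain round drum standing on its flat face, 60 mm across, 30 mm high, about 0.05 kg. Point: its centre, 15 mm above its foot; z up.
- stamp_center (a point): Rubber stamp with a turned wooden handle, standing on its base, 67 mm high, about 0.05 kg. Base 28 mm (its x) by 42 mm (its y) by 18 mm high; the handle above is round, 18 mm across between 18 and 34 mm above the foot and up to 26 mm across above that. Point: its centre, 33.5 mm above its foot; z up.
- tin_center (a point): Small plain aluminium tin with a closed lid (fixed), a rounded block 42 mm (its x) by 58 mm (its y) by 44 mm high, the body below the lid 40 x 56 mm; about 0.12 kg. Point: its centre, 22 mm above its foot; z up.
- old_rack: Dark wooden board, 96 mm (its x) by 374 mm (its y) by 12 mm thick, fixed, that carries the row at the start: four cork mats at y = +135, +45, -45, -135 mm of its frame, x = 0, one thing on each; the mats' tops, on which the things stand, are 15 mm above the counter. Origin: centre of its underside, on the counter; x points away from the robot, +y to its left, z up (turned by up to 0.1 rad either way). It is the nearer or the farther of the two racks.
- new_rack: The same dark board, fixed, without mats but with five low brass dividers across it (5 mm thick, 80 mm long, rising 11 mm above the board) at y = +180, +90, 0, -90, -180 mm, which make four empty bays. Bay centres at y = +135, +45, -45, -135 mm of its frame, x = 0; the bay floor is 12 mm above the counter. Origin: centre of its underside, on the counter; x points away from the robot, +y to its left, z up (turned by up to 0.1 rad either way).
- jar_mat: Square cork mat, 72 x 72 x 3 mm, fixed on the old rack under the start place of the jar; it never moves. All four mats look alike. Origin: centre of its underside, 12 mm above the counter.
- spool_mat: Square cork mat, 72 x 72 x 3 mm, fixed on the old rack under the start place of the ribbon spool; it never moves. All four mats look alike. Origin: centre of its underside, 12 mm above the counter.
- stamp_mat: Square cork mat, 72 x 72 x 3 mm, fixed on the old rack under the start place of the stamp; it never moves. All four mats look alike. Origin: centre of its underside, 12 mm above the counter.
- tin_mat: Square cork mat, 72 x 72 x 3 mm, fixed on the old rack under the start place of the tin; it never moves. All four mats look alike. Origin: centre of its underside, 12 mm above the counter.
- bell: Bystander, to be left where it is: round counter bell, 84 mm across, 63 mm high. Origin: centre of its foot.
- gift: Bystander, to be left where it is: dark red gift box with a bow, 74 x 104 x 46 mm. Origin: centre of its underside.
Mind the look-alikes: they are no part of the job. What is shaped like the part that bears spool_center but orange or turquoise is not meant.

How it is judged:
At the end, for the whole second after the job is handed in: Each of the four things stands upright (within 0.12 rad), released and at rest, on the floor of the bay of the new rack that mirrors its start place (place 1 from the left to bay 4, 2 to 3, 3 to 2, 4 to 1), its centre within 15 mm of the bay's centre along the rack and across it (((y of jar_mat in the frame of old_rack between 0.105 and 0.165 m and y of jar_center in the frame of new_rack between -0.15 and -0.12 m) or (y of jar_mat in the frame of old_rack between 0.015 and 0.075 m and y of jar_center in the frame of new_rack between -0.06 and -0.03 m) or (y of jar_mat in the frame of old_rack between -0.075 and -0.015 m and y of jar_center in the frame of new_rack between 0.03 and 0.06 m) or (y of jar_mat in the frame of old_rack between -0.165 and -0.105 m and y of jar_center in the frame of new_rack between 0.12 and 0.15 m)) and x of jar_center in the frame of new_rack between -0.015 and 0.015 m and z of jar_center in the frame of new_rack between 0.046 and 0.056 m and angle between each of jar_center, spool_center, stamp_center, tin_center's own z axis and vertical below 0.12 rad and linear speed of each of jar, spool, stamp, tin below 0.02 m/s and angular speed of each of jar, spool, stamp, tin below 0.2 rad/s and contact force between the fingers and jar below 0.05 N and ((y of spool_mat in the frame of old_rack between 0.105 and 0.165 m and y of spool_center in the frame of new_rack between -0.15 and -0.12 m) or (y of spool_mat in the frame of old_rack between 0.015 and 0.075 m and y of spool_center in the frame of new_rack between -0.06 and -0.03 m) or (y of spool_mat in the frame of old_rack between -0.075 and -0.015 m and y of spool_center in the frame of new_rack between 0.03 and 0.06 m) or (y of spool_mat in the frame of old_rack between -0.165 and -0.105 m and y of spool_center in the frame of new_rack between 0.12 and 0.15 m)) and x of spool_center in the frame of new_rack between -0.015 and 0.015 m and z of spool_center in the frame of new_rack between 0.022 and 0.032 m and contact force between the fingers and spool below 0.05 N and ((y of stamp_mat in the frame of old_rack between 0.105 and 0.165 m and y of stamp_center in the frame of new_rack between -0.15 and -0.12 m) or (y of stamp_mat in the frame of old_rack between 0.015 and 0.075 m and y of stamp_center in the frame of new_rack between -0.06 and -0.03 m) or (y of stamp_mat in the frame of old_rack between -0.075 and -0.015 m and y of stamp_center in the frame of new_rack between 0.03 and 0.06 m) or (y of stamp_mat in the frame of old_rack between -0.165 and -0.105 m and y of stamp_center in the frame of new_rack between 0.12 and 0.15 m)) and x of stamp_center in the frame of new_rack between -0.015 and 0.015 m and z of stamp_center in the frame of new_rack between 0.0405 and 0.0505 m and contact force between the fingers and stamp below 0.05 N and ((y of tin_mat in the frame of old_rack between 0.105 and 0.165 m and y of tin_center in the frame of new_rack between -0.15 and -0.12 m) or (y of tin_mat in the frame of old_rack between 0.015 and 0.075 m and y of tin_center in the frame of new_rack between -0.06 and -0.03 m) or (y of tin_mat in the frame of old_rack between -0.075 and -0.015 m and y of tin_center in the frame of new_rack between 0.03 and 0.06 m) or (y of tin_mat in the frame of old_rack between -0.165 and -0.105 m and y of tin_center in the frame of new_rack between 0.12 and 0.15 m)) and x of tin_center in the frame of new_rack between -0.015 and 0.015 m and z of tin_center in the frame of new_rack between 0.029 and 0.039 m and contact force between the fingers and tin below 0.05 N); the robot touches nothing.
It fails at once if one of the four things is knocked over or tipped (more than 1 rad from upright) (angle between any of jar_center, spool_center, stamp_center, tin_center's own z axis and vertical above 1 rad).
It fails at once if one of the four things is dropped: free of the fingers 30 mm or more above its standing height ((height (world z) of jar_center above 0.084 m and contact force between the fingers and jar below 0.001 N) or (height (world z) of spool_center above 0.06 m and contact force between the fingers and spool below 0.001 N) or (height (world z) of stamp_center above 0.0785 m and contact force between the fingers and stamp below 0.001 N) or (height (world z) of tin_center above 0.067 m and contact force between the fingers and tin below 0.001 N)).
It fails at once if the bell or the gift box is shifted by more than 25 mm (distance of any of bell, gift from where it was at the start of the episode above 0.025 m).
It also fails if it takes over 93 s, if anything falls off the work surface, if the arm or the gripper's body presses on something with over 40 N, if the wrist force passes 120 N, or if a joint passes its speed limit or range.

### The arm

A 6-joint arm with a two-finger parallel gripper is mounted at the origin on a cart in front of the work surface, level with it; the furniture and walls round the work are solid. World frame = base frame: x ahead of the robot, y to its left, z up, the work surface at z = 0. Lengths are in m, angles in rad, forces in N, time in s.
With the tool pointing down it reaches from about 0.225 to 0.875 m from the base axis. Payload 3.4 kg.
Tool frame: the origin (TCP) lies midway between the tips of the shut fingers; the grasp point (between the pads) lies 19 mm behind it (manip.tcp_to_grasp is the distance from the TCP to the grasp point, in m); x points along the fingers, y is the direction in which the jaws open and shut, and the axes are right-handed (so a half turn about x gives the same grasp; the last joint's range is limited). The gripper opens to 85 mm and grips with 20 to 120 N. Pads are 22 mm wide; open, the fingers measure 114 mm over their backs; the gripper's body (76 mm by 85 mm) begins 54 mm behind the grasp point. The pads swing forward as they close: fully open they stand 13 mm farther back than shut.
Start: joints at [-1.352, 0.276, 1.505, -0, 1.361, -0.121], TCP at [0.192, -0.542, 0.231] pointing down, gripper open.
Joint ranges: [-2.89, 2.89], [-0.75, 2.08], [0.22, 2.7], [-1.18, 4.32], [0.11, 2.71], [-2.7, 2.7]. Speed limits (rad/s): [2.57, 2.57, 3.14, 3.14, 3.14, 3.14].

### API

Orientations are given as a unit quaternion [w, x, y, z].
In Python, from rig import readout, eyes, job, manip gives the robot as it stands. The module is installed in compiled form; this text tells all that it offers.
- The arm moves only by the tool carry_out, never from a script. Its argument "deltas" is one flat list of numbers, 7 for each row, row after row: the shift along the tool's x, y, z scaled (see below), then the turn, a rotation vector about the tool's x, y, z scaled (see below), then the opening, from -1 (shut) to 1 (fully open). In form: [dx, dy, dz, ax, ay, az, grip, dx, dy, dz, ax, ay, az, grip, ...]. A call has 1 to 10 rows; each row shifts and turns the commanded pose from where the row before left it, along the tool's axes as they then stand; what a row does not reach is not made up. The controller multiplies each number of a shift by 60 mm and each number of a turn by 4 degrees. A row lasts 1/8 s, in which the tool goes at most 62.5 mm and 10.7 degrees, less where a joint would pass 70% of its speed; a pose out of reach is approached as far as the arm can. A call with a number of a shift or a turn outside -1 to 1 is refused whole. A call with a gripper value outside its range is refused whole. The fingers move at their own pace and stop on an object; "newtons" is the grip in N (left out, the last holds). Time passes only in rows, so rows that do not move let the fingers close. It gives the time, the measured TCP pose, the force and the opening at its end, in the units of the state.
- readout.get_state(): the state, without advancing time (a new reading comes with each control period).
- eyes.get_image(name): name is "scene" or "top" or "wrist"; returns a dict with "color" (480x640x3 uint8, red, green, blue), "z_map" (480x640 float32, m along the optical axis (not along the pixel's ray), 0 where there is no reading), "mtx" (3x3 intrinsics, pixels), "distortion" ([k1, k2, p1, p2, k3] as OpenCV has them; the pictures are not rectified), "origin" and "orientation" of the camera in the world. Camera axes: x right, y down, z forward; pixel columns grow to the right and rows downward; lengths in m; the calibration is good to about 2 mm. A picture is of the moment at which its call begins.
- job.sign_off(): hands the job in, once; it reports no verdict.
The state is a dict: "clock": time; "qpos": joint angles; "qd": joint speeds; "effort": joint torques, N m; "position": TCP position; "ee_rot": TCP orientation; "contact_force": force on the tool from outside, world axes, zero at the start; "moment": the same for the moment, N m; "width": finger opening in m.
Only numpy, scipy, OpenCV 4.12 (cv2) and the standard library are available. Lean on these libraries where they do the work, as an engineer would, in place of code of your own. Each camera call takes 0.05 s, during which the arm holds its last target.

## Working session

There is one attempt and no reset: what is moved stays moved. The work goes in short steps, Python scripts to look and compute and a tool call to move; the robot and the scene stay as the last step left them, time stands still between calls to the robot, and variables do not carry over. Pictures are saved under pics/ and viewed, and the job is handed in when it is done.

Besides the shell and the picture viewer there is one more tool, called after "Request:" as name(argument=value, ...) on one line, values as JSON. carry_out: Moves the arm, as the interface text tells. Its arguments: {"type":"object","properties":{"deltas":{"type":"array"},"newtons":{"type":"number"}},"required":["deltas"]}

```bash
mkdir -p pics; python3 - <<'E'
from rig import readout, eyes, job, manip
import cv2
print(readout.get_state()); print(manip.tcp_to_grasp)
for n in ["scene","top","wrist"]:
    im=eyes.get_image(n); cv2.imwrite(f"pics/{n}0.png",im["color"][:,:,::-1])
    print(n,im["mtx"],im["distortion"],im["origin"],im["orientation"])
E
```

```text
{'clock': 0.0, 'qpos': array([-1.35201603e+00,  2.76631592e-01,  1.50613227e+00,  2.49432781e-05,
        1.36070762e+00, -1.21014364e-01]), 'qd': array([-0.00069111,  0.00144471,  0.00061862,  0.00057523,  0.00132341,
       -0.0006028 ]), 'effort': array([ 8.46059702e-04, -4.16776586e+01, -2.45807040e+01, -4.55992074e-05,
        1.09524993e-02, -2.95924437e-06]), 'position': array([ 0.19152422, -0.54160707,  0.23041919]), 'ee_rot': array([-0.11889267, -0.69690211, -0.12022046,  0.6969498 ]), 'contact_force': array([-0.09987176, -0.57365707,  0.48403603]), 'moment': array([-0.01449606, -0.04878288,  0.02251451]), 'width': 0.08543103773763078}
0.0187
scene [[579.79625485   0.         323.13853235]
 [  0.         579.79625485 231.92208178]
 [  0.           0.           1.        ]] [-0.14371342  0.          0.          0.          0.        ] [-0.05723418  1.08770442  1.09539398] [ 0.10912365 -0.20727686  0.87931455 -0.41464955]
top [[463.82207785   0.         311.79017391]
 [  0.         463.82207785 245.8576569 ]
 [  0.           0.           1.        ]] [-0.05557631  0.          0.          0.          0.        ] [ 0.47791853 -0.02587537  1.20181508] [ 0.0290108  -0.69733513  0.71606259 -0.01168146]
wrist [[333.89478244   0.         314.26020834]
 [  0.         333.89478244 244.23057068]
 [  0.           0.           1.        ]] [-0.01583608  0.          0.          0.          0.        ] [ 0.26204593 -0.51704309  0.37130112] [ 0.12159124  0.80766165 -0.57048296 -0.08629842]
```

View pics/top0.png

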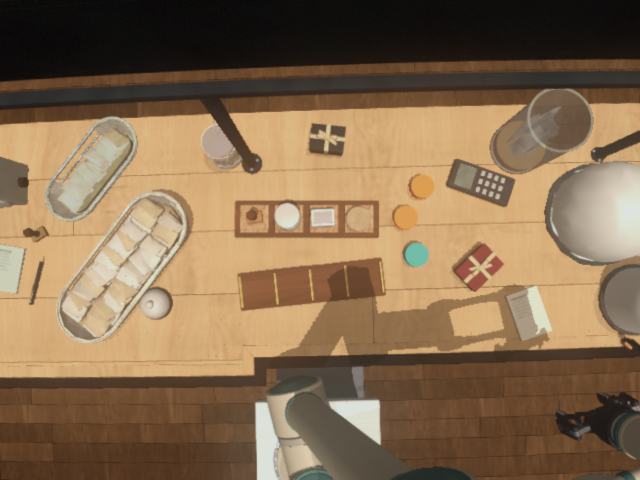

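View pics/scene0.png

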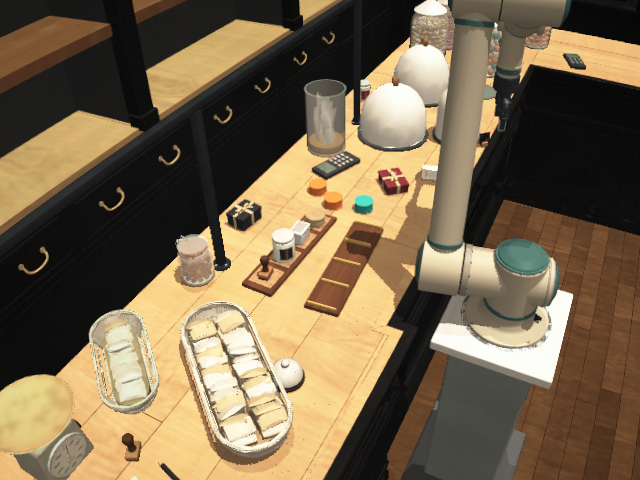

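The top view shows the old row, left to right: stamp (253,215), jar (287,215), tin (322,217) and spool (359,218). It is on the farther rack, and the new rack at (312,284) is the nearer one. The gift is at (480,267), the bell probably at (155,303), and a post has its foot at (251,164). I'll zoom in next.

```bash
python3 - <<'E'
import cv2
a=cv2.imread("pics/top0.png")[190:320,225:395]
cv2.imwrite("pics/top0c.png",cv2.resize(a,None,fx=4.6,fy=4.6,interpolation=cv2.INTER_CUBIC))
a=cv2.imread("pics/scene0.png")[200:320,230:390]
cv2.imwrite("pics/scene0c.png",cv2.resize(a,None,fx=5,fy=5,interpolation=cv2.INTER_CUBIC))
E
```

```text
(no output)
```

View pics/top0c.png

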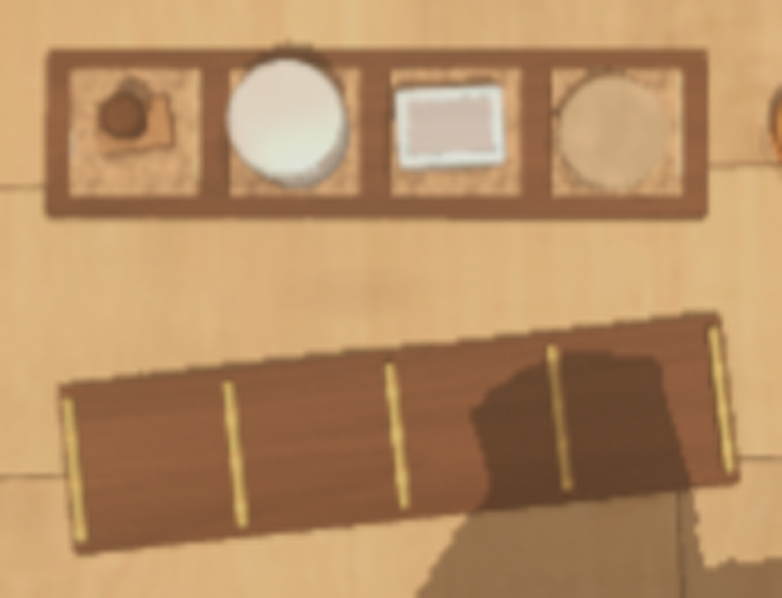

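View pics/scene0c.png

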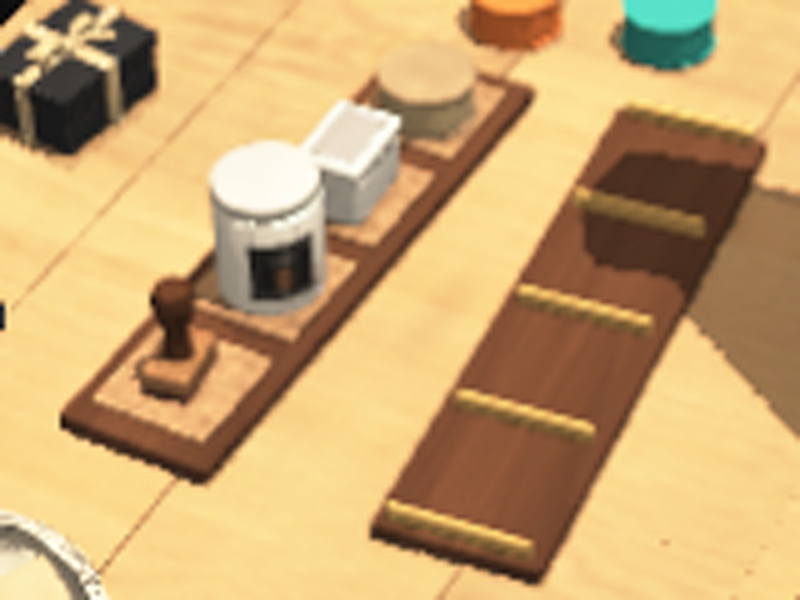

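View pics/wrist0.png

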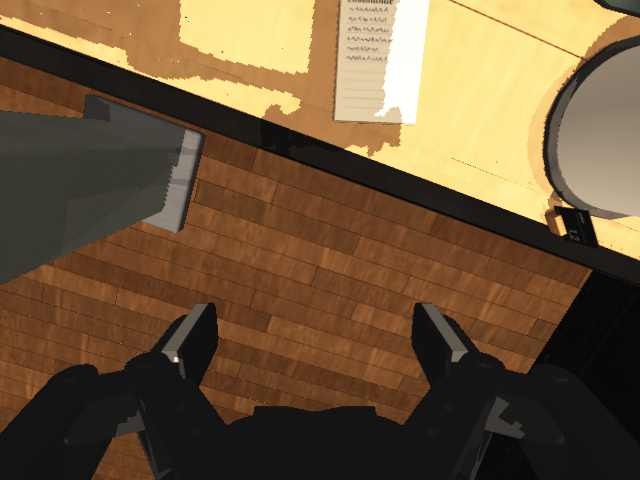

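```bash
cat > h.py <<'E'
import numpy as np, cv2
from scipy.spatial.transform import Rotation as R
from rig import readout, eyes
def Rq(q): return R.from_quat([q[1],q[2],q[3],q[0]])
def grab(n,save=None):
    im=eyes.get_image(n)
    if save: cv2.imwrite(f"pics/{save}.png",im["color"][:,:,::-1])
    return im
def rays(im,px):
    px=np.asarray(px,float).reshape(-1,1,2)
    u=cv2.undistortPoints(px,im["mtx"],im["distortion"]).reshape(-1,2)
    d=np.c_[u,np.ones(len(u))]
    return np.array(im["origin"]), Rq(im["orientation"]).apply(d)
def plane(im,px,z):
    o,d=rays(im,px); return o+d*((z-o[2])/d[:,2])[:,None]
def cloud(im):
    h,w=im["z_map"].shape; v,u=np.mgrid[:h,:w]
    o,d=rays(im,np.c_[u.ravel(),v.ravel()])
    return (o+d*im["z_map"].ravel()[:,None]).reshape(h,w,3)
def proj(im,P):
    r=Rq(im["orientation"]); c=r.inv().apply(np.atleast_2d(P)-im["origin"])
    return cv2.projectPoints(c.reshape(-1,1,3),np.zeros(3),np.zeros(3),im["mtx"],im["distortion"])[0].reshape(-1,2)
def rect(pts):
    (c,s,a)=cv2.minAreaRect((pts[:,:2]*1000).astype(np.float32))
    return np.array(c),s,a
E
python3 - <<'E'
from h import *
im=grab("top"); np.savez("top0.npz",**im)
P=cloud(im); hsv=cv2.cvtColor(im["color"],cv2.COLOR_RGB2HSV)
for (x,y) in [(253,215),(287,215),(322,217),(359,218),(300,290),(340,240),(250,163),(155,303),(480,267),(252,213)]:
    print((x,y),hsv[y,x],P[y,x].round(4))
b=np.s_[190:320,225:395]
z=P[...,2][b]; print("table z",np.median(z))
m=((hsv[...,0]<13)&(hsv[...,2]<165)&(hsv[...,1]>100)).astype(np.uint8)*255
cv2.imwrite("pics/m0.png",cv2.resize(m[b],None,fx=4.6,fy=4.6,interpolation=0))
zz=np.clip(z*255/0.1,0,255).astype(np.uint8)
cv2.imwrite("pics/z0.png",cv2.resize(zz,None,fx=4.6,fy=4.6,interpolation=0))
E
```

```text
(253, 215) [ 12 145 132] [0.6222 0.1424 0.0807]
(287, 215) [ 20  32 222] [0.618  0.0581 0.0949]
(322, 217) [ 14  39 208] [ 0.6153 -0.0258  0.0569]
(359, 218) [ 16 100 202] [ 0.6113 -0.1182  0.0469]
(300, 290) [ 12 145 139] [0.4345 0.0355 0.0112]
(340, 240) [ 16 110 217] [ 0.5608 -0.0709  0.0006]
(250, 163) [ 13 126  87] [0.7572 0.1514 0.0566]
(155, 303) [ 21  31 222] [0.4116 0.3997 0.0475]
(480, 267) [ 19  84 218] [ 0.4809 -0.4178  0.0383]
(252, 213) [ 12 143 132] [0.6272 0.1447 0.0812]
table z 0.005517505563170766
```

View pics/m0.png

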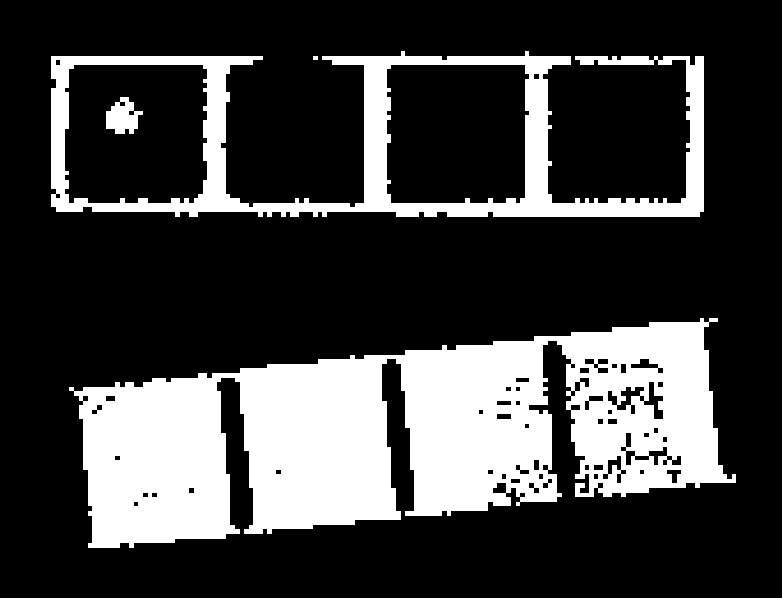

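View pics/z0.png

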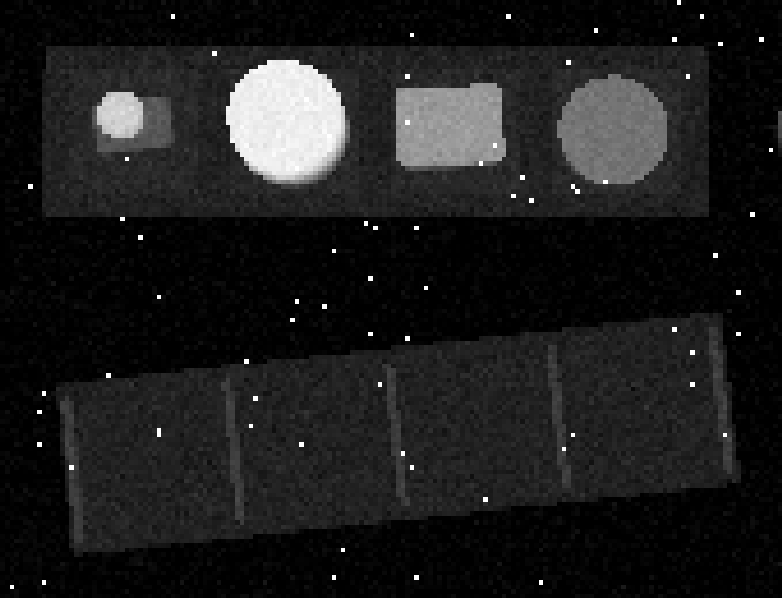

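```bash
python3 - <<'E'
from h import *
im=dict(np.load("top0.npz")); P=cloud(im); z=cv2.medianBlur(P[...,2].astype(np.float32),3)
def comp(lo,hi,seed,win=(190,320,225,395)):
    m=np.zeros(z.shape,np.uint8); a,b,c,d=win
    m[a:b,c:d]=((z>lo)&(z<hi))[a:b,c:d]
    n,l=cv2.connectedComponents(m); return (l==l[seed[1],seed[0]]).astype(np.uint8)
def meas(m,zz):
    c=max(cv2.findContours(m,0,cv2.CHAIN_APPROX_NONE)[0],key=cv2.contourArea).reshape(-1,2)
    p=plane(im,c,zz)[:,:2]*1000
    return p
for n,s in(("old",(270,225)),("new",(300,290))):
    p=meas(comp(0.006,0.2,s),0.012); (c,sz,a)=cv2.minAreaRect(p.astype(np.float32))
    print(n,np.round(c,1),np.round(sz,1),round(a,2))
print("floor z",np.median(P[285:295,290:306,2]), "mat z", np.median(P[222:228,245:265,2]), "table",np.median(P[242:252,300:360,2]))
for n,lo,s,top in(("stamp handle",.06,(252,214),.075),("stamp base",.025,(258,218),.033),("jar",.07,(287,215),.093),("tin",.045,(322,217),.059),("spool",.03,(359,218),.045)):
    m=comp(lo,.2,s); p=meas(m,top).astype(np.float32); (c,sz,a)=cv2.minAreaRect(p); cc,r=cv2.minEnclosingCircle(p)
    print(n,"rect",np.round(c,1),np.round(sz,1),round(a,1),"circ",np.round(cc,1),round(r,1),"top z",np.median(P[...,2][m>0]).round(4))
E
```

```text
old [620.9  16.3] [373.1  96.4] 88.39
new [449.8   7.9] [ 96.2 374. ] 4.72
floor z 0.013016926470159729 mat z 0.01633739238189491 table 0.00017981581085235732
stamp handle rect [624.4 149.4] [22.3 22.2] 88.3 circ [624.4 149.4] 12.8 top z 0.0798
stamp base rect [625.8 148.3] [43.7 30.7] 88.3 circ [624.5 148.4] 23.6 top z 0.0366
jar rect [617.1  59.6] [60.4 60.7] 88.6 circ [617.3  59.3] 31.4 top z 0.0932
tin rect [616.2 -27.1] [56.9 42.3] 88.5 circ [615.5 -26.4] 33.0 top z 0.0602
spool rect [ 612.3 -115.2] [58.5 56.9] 43.2 circ [ 612.1 -115.4] 29.9 top z 0.0457
```

```bash
cat >> h.py <<'E'
def go(target, jaw_deg, n=None):
    """print shift/turn needed: target TCP pos (m), tool x down, tool y (jaw) at jaw_deg in world (mod 180)"""
    s=readout.get_state(); r=Rq(s["ee_rot"]); p=np.array(s["position"])
    best=None
    for k in (0,180):
        a=np.deg2rad(jaw_deg+k); y=np.array([np.cos(a),np.sin(a),0]); x=np.array([0,0,-1.]); z=np.cross(x,y)
        T=R.from_matrix(np.c_[x,y,z]); dv=(r.inv()*T).as_rotvec(degrees=True)
        q6=s["qpos"][5]
        d=r.inv().apply(np.array(target)-p)*1000
        print(f"opt{k}: shift tool mm {d.round(1)} -> units {np.round(d/60,2)}; turn deg {dv.round(2)} units {np.round(dv/4,2)}")
    print("t",round(s["clock"],2),"pos",p.round(4),"q",s["qpos"].round(2),"w",round(s["width"],4),"F",s["contact_force"].round(1),"axes",r.as_matrix().round(2).tolist())
E
python3 - <<'E'
from h import *
go((0.6172,0.0595,0.23),-1.6)
im=dict(np.load("top0.npz"));print(plane(im,[(250,163),(251,166)],0.01))
E
```

```text
opt0: shift tool mm [   1.3 -425.1 -601.7] -> units [  0.02  -7.08 -10.03]; turn deg [-6.893e+01 -4.000e-02  5.000e-02] units [-1.723e+01 -1.000e-02  1.000e-02]
opt180: shift tool mm [   1.3 -425.1 -601.7] -> units [  0.02  -7.08 -10.03]; turn deg [1.1107e+02 6.0000e-02 5.0000e-02] units [2.777e+01 1.000e-02 1.000e-02]
t 0.2 pos [ 0.1916 -0.5418  0.2308] q [-1.35  0.28  1.51 -0.    1.36 -0.12] w 0.0852 F [ 1.  -1.2 -0.1] axes [[-0.0, 0.33, -0.94], [0.0, -0.94, -0.33], [-1.0, -0.0, -0.0]]
[[0.76855163 0.15859041 0.01      ]
 [0.76049077 0.15608446 0.01      ]]
```

Request:
carry_out(deltas=[0,-0.58,-0.82,0,0,0,1,0,-0.58,-0.82,0,0,0,1,0,-0.58,-0.82,0,0,0,1,0,-0.58,-0.82,0,0,0,1,0,-0.58,-0.82,0,0,0,1,0,-0.58,-0.82,0,0,0,1,0,-0.58,-0.82,0,0,0,1,0,-0.58,-0.82,0,0,0,1,0,-0.58,-0.82,0,0,0,1,0,-0.58,-0.82,0,0,0,1])

```text
clock: 1.45
position: [0.5404, -0.0483, 0.2313]
ee_rot: [0.12, 0.697, 0.119, -0.697]
contact_force: [0.6, -1.3, 0.5]
width: 0.0853
```

Request:
carry_out(deltas=[0,-0.43,-0.61,0,0,0,1,0,-0.43,-0.61,0,0,0,1,0,-0.43,-0.61,0,0,0,1,0,0,0,-1,0,0,1,0,0,0,-1,0,0,1,0,0,0,-1,0,0,1,0,0,0,-1,0,0,1,0,0,0,-1,0,0,1,0,0,0,-1,0,0,1,0,0,0,-1,0,0,1])

```text
clock: 2.7
position: [0.6171, 0.0595, 0.231]
ee_rot: [-0.285, -0.647, -0.285, 0.647]
contact_force: [-0.0, -0.5, -0.3]
width: 0.0856
```

Request:
carry_out(deltas=[0,0,0,-1,0,0,1,0,0,0,-1,0,0,1,0,0,0,-1,0,0,1,0,0,0,-1,0,0,1,0,0,0,-1,0,0,1,0,0,0,-1,0,0,1,0,0,0,-1,0,0,1,0,0,0,-1,0,0,1,0,0,0,-1,0,0,1,0,0,0,-1,0,0,1])

```text
clock: 3.95
position: [0.6171, 0.0595, 0.231]
ee_rot: [-0.489, -0.51, -0.49, 0.511]
contact_force: [0.8, -0.5, 0.1]
width: 0.0855
```

```bash
python3 - <<'E'
from h import *
go((0.6172,0.0595,0.23),-1.6)
im=grab("wrist","wrist1"); np.savez("w1.npz",**im); print(im["origin"])
E
```

```text
opt0: shift tool mm [ 1.   0.1 -0. ] -> units [ 0.02  0.   -0.  ]; turn deg [-0.8   0.01  0.04] units [-0.2   0.    0.01]
opt180: shift tool mm [ 1.   0.1 -0. ] -> units [ 0.02  0.   -0.  ]; turn deg [ 1.792e+02  6.000e-02 -1.000e-02] units [ 4.48e+01  1.00e-02 -0.00e+00]
t 3.95 pos [0.6171 0.0595 0.231 ] q [-0.02  0.34  1.4  -0.    1.39  0.03] w 0.0855 F [ 0.8 -0.5  0.1] axes [[-0.0, 1.0, -0.04], [-0.0, -0.04, -1.0], [-1.0, -0.0, 0.0]]
[0.61995203 0.13437603 0.37170782]
```

View pics/wrist1.png

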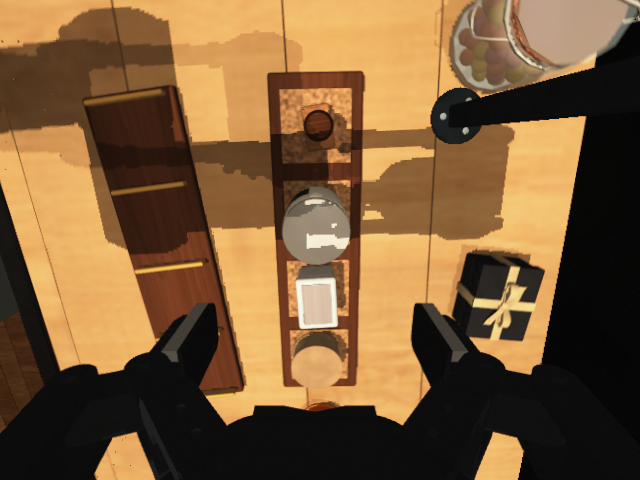

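The wrist view shows the stamp at (318,125), jar (317,225), tin (317,302), spool (318,360), the post foot at (457,115) and the new rack at the left. I'll cross-check the positions with this view.

```bash
python3 - <<'E'
from h import *
im=dict(np.load("w1.npz")); P=cloud(im); z=cv2.medianBlur(P[...,2].astype(np.float32),3)
for n,lo,hi,s,top in(("jar",.08,.11,(317,225),.093),("tin",.05,.07,(317,302),.059),("spool",.035,.055,(318,360),.045),("handle",.06,.09,(318,125),.075),("base",.024,.04,(308,135),.033)):
    m=((z>lo)&(z<hi)).astype(np.uint8); k,l=cv2.connectedComponents(m); m=(l==l[s[1],s[0]]).astype(np.uint8)
    c=max(cv2.findContours(m,0,cv2.CHAIN_APPROX_NONE)[0],key=cv2.contourArea).reshape(-1,2)
    p=plane(im,c,top)[:,:2]*1000; p=p.astype(np.float32)
    r=cv2.minAreaRect(p); cc,rr=cv2.minEnclosingCircle(p)
    print(n,np.round(r[0],1),np.round(r[1],1),round(r[2],1),"circ",np.round(cc,1),round(rr,1),np.median(P[...,2][m>0]).round(4))
# rack centre lines via brass dividers in top view
E
python3 - <<'E'
import cv2
a=cv2.imread("pics/wrist1.png")[80:180,260:380]
cv2.imwrite("pics/w1c.png",cv2.resize(a,None,fx=5,fy=5,interpolation=cv2.INTER_CUBIC))
E
```

```text
jar [618.1  59.2] [59.  58.9] 87.7 circ [617.6  59.4] 30.2 0.0909
tin [615.4 -25.7] [41.4 59.3] 1.4 circ [615.7 -25.8] 34.2 0.0578
spool [ 611.5 -114.2] [61.7 58.2] 87.7 circ [ 611.5 -114.4] 31.2 0.0434
handle [623.7 146.6] [24.6 24.4] 87.7 circ [624.  146.8] 12.7 0.0774
base [619.8 -29.4] [569.8 893.9] 87.7 circ [ 615.6 -133.7] 482.0 -0.0012
```

View pics/w1c.png

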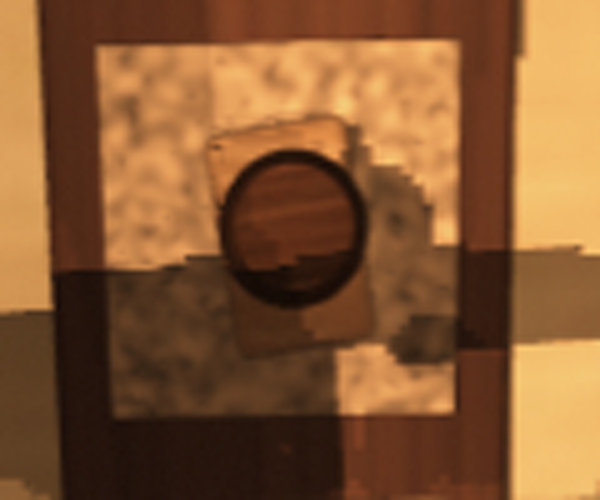

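Request:
carry_out(deltas=[0.8,0,0,-0.2,0,0,1,0.8,0,0,0,0,0,1,0.8,0,0,0,0,0,1,0.6,0,0,0,0,0,1,0.2,0,0,0,0,0,1,0,0,0,0,0,0,1], newtons=35)

```text
clock: 4.75
position: [0.6173, 0.0595, 0.039]
ee_rot: [-0.492, -0.507, -0.492, 0.508]
contact_force: [0.3, 0.4, 0.8]
width: 0.0857
```

```bash
python3 - <<'E'
from h import *
go((0.6174,0.0595,0.04),-1.6); grab("scene","s1")
E
python3 - <<'E'
import cv2
a=cv2.imread("pics/s1.png")[180:330,200:400]
cv2.imwrite("pics/s1c.png",cv2.resize(a,None,fx=4,fy=4,interpolation=cv2.INTER_CUBIC))
E
```

```text
opt0: shift tool mm [-1.   0.1 -0. ] -> units [-0.02  0.   -0.  ]; turn deg [-0.15  0.01  0.05] units [-0.04  0.    0.01]
opt180: shift tool mm [-1.   0.1 -0. ] -> units [-0.02  0.   -0.  ]; turn deg [ 1.7985e+02  7.0000e-02 -1.0000e-02] units [ 4.496e+01  2.000e-02 -0.000e+00]
t 4.75 pos [0.6173 0.0595 0.039 ] q [-0.02  0.5   1.67 -0.    0.98  0.01] w 0.0857 F [0.3 0.4 0.8] axes [[-0.0, 1.0, -0.03], [-0.0, -0.03, -1.0], [-1.0, -0.0, 0.0]]
```

View pics/s1c.png

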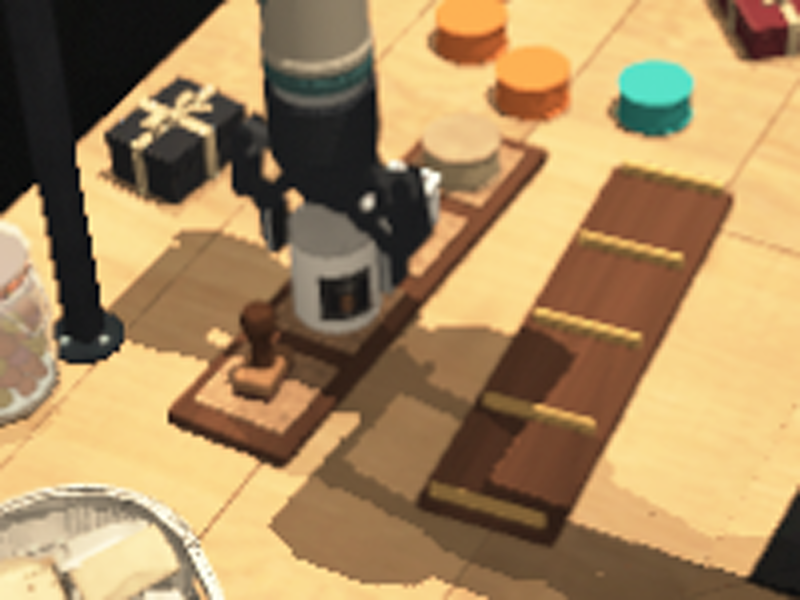

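The fingers straddle the jar, with clearance on both sides. Closing now, then a lift.

Request:
carry_out(deltas=[0,0,0,0,0,0,-1,0,0,0,0,0,0,-1,0,0,0,0,0,0,-1,0,0,0,0,0,0,-1,0,0,0,0,0,0,-1,0,0,0,0,0,0,-1], newtons=35)

```text
clock: 5.55
position: [0.6185, 0.0595, 0.0412]
ee_rot: [0.493, 0.508, 0.491, -0.507]
contact_force: [-0.3, -0.5, 6.6]
width: 0.0614
```

Request:
carry_out(deltas=[-0.2,0,0,0,0,0,-1,-0.4,0,0,0,0,0,-1,-0.5,0,0,0,0,0,-1,0,0,0,0,0,0,-1], newtons=35)

```text
clock: 6.05
position: [0.6191, 0.0595, 0.108]
ee_rot: [0.494, 0.509, 0.491, -0.506]
contact_force: [0.5, -0.3, -1.6]
width: 0.0614
```

```bash
python3 - <<'E'
from h import *
go((0.4535,-0.0369,0.105),4.7)
im=grab("wrist","w2")
E
```

```text
opt0: shift tool mm [   2.  -162.7  101.3] -> units [ 0.03 -2.71  1.69]; turn deg [-6.43  0.02 -0.34] units [-1.61  0.   -0.08]
opt180: shift tool mm [   2.  -162.7  101.3] -> units [ 0.03 -2.71  1.69]; turn deg [ 1.7357e+02 -5.1000e-01 -3.0000e-02] units [ 4.339e+01 -1.300e-01 -1.000e-02]
t 6.05 pos [0.6191 0.0595 0.108 ] q [-0.02  0.43  1.59 -0.    1.12  0.01] w 0.0614 F [ 0.5 -0.3 -1.6] axes [[0.01, 1.0, -0.03], [-0.0, -0.03, -1.0], [-1.0, 0.01, 0.0]]
```

View pics/w2.png

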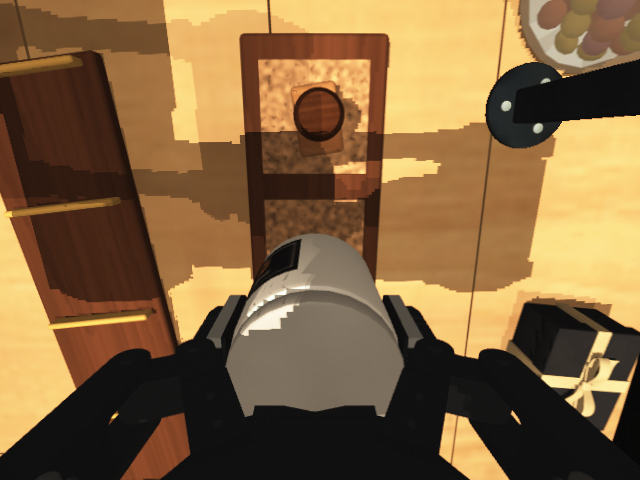

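Request:
carry_out(deltas=[0,-0.5,0.3,0,0,0,-1,0,-0.68,0.43,0,0,0,-1,0,-0.68,0.43,0,0,0,-1,0,-0.5,0.3,0,0,0,-1,0,-0.34,0.23,0,0,0,-1,0,0,0,-0.8,0,0,-1,0,0,0,-0.8,0,0,-1,0,0,0,0,0,0,-1])

```text
clock: 7.1
position: [0.4511, -0.0368, 0.1042]
ee_rot: [0.519, 0.479, 0.521, -0.48]
contact_force: [-0.1, 0.0, -1.4]
width: 0.0614
```

```bash
python3 - <<'E'
from h import *
go((0.4535,-0.0369,0.0395),4.7)
im=grab("top"); P=cloud(im)
z=cv2.medianBlur(P[...,2].astype(np.float32),3)
im=grab("scene","s2");cv2.imwrite("pics/s2c.png",cv2.resize(im["color"][180:330,200:400,::-1],None,fx=4,fy=4))
E
```

```text
opt0: shift tool mm [64.7  2.5  0.3] -> units [1.08 0.04 0.01]; turn deg [-0.08 -0.04  0.14] units [-0.02 -0.01  0.04]
opt180: shift tool mm [64.7  2.5  0.3] -> units [1.08 0.04 0.01]; turn deg [1.7992e+02 2.2000e-01 7.0000e-02] units [4.498e+01 6.000e-02 2.000e-02]
t 7.1 pos [ 0.4511 -0.0368  0.1042] q [-0.24  0.21  1.95 -0.    0.98 -0.32] w 0.0614 F [-0.1  0.  -1.4] axes [[-0.0, 1.0, 0.08], [0.0, 0.08, -1.0], [-1.0, -0.0, -0.0]]
```

View pics/s2c.png

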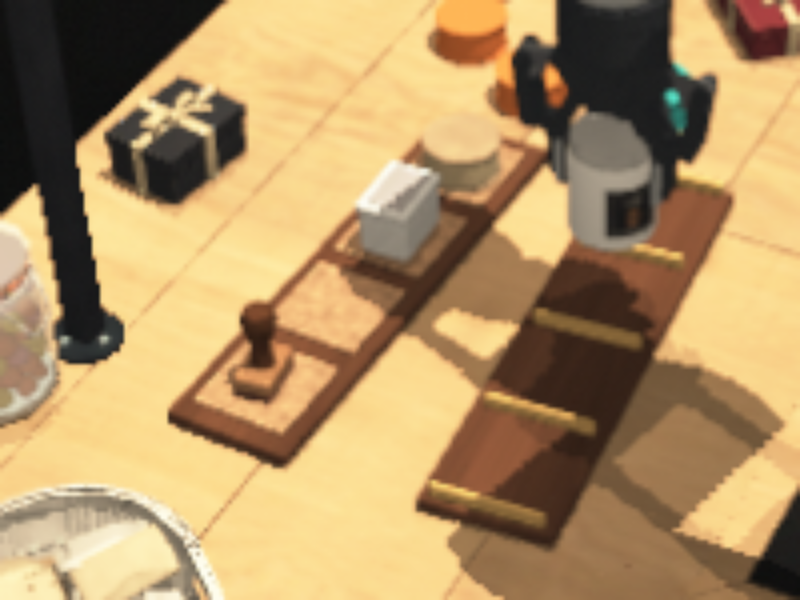

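Request:
carry_out(deltas=[0.5,0.04,0,0,0,0,-1,0.4,0,0,0,0,0,-1,0.13,0,0,0,0,0,-1,0.05,0,0,0,0,0,-1,0,0,0,0,0,0,-1])

```text
clock: 7.82
position: [0.4552, -0.0369, 0.0409]
ee_rot: [0.52, 0.479, 0.52, -0.479]
contact_force: [0.6, 0.0, -1.4]
width: 0.0612
```

Request:
carry_out(deltas=[0.03,0,0,0,0,0,-1,0.01,0,0,0,0,0,-1])

```text
clock: 8.07
position: [0.455, -0.0369, 0.0385]
ee_rot: [0.52, 0.479, 0.52, -0.479]
contact_force: [-0.2, -0.2, -2.1]
width: 0.0609
```

Request:
carry_out(deltas=[0,0,0,0,0,0,0.3,0,0,0,0,0,0,0.7,0,0,0,0,0,0,1,0,0,0,0,0,0,1,0,0,0,0,0,0,1,-0.3,0,0,0,0,0,1,-0.8,0,0,0,0,0,1,-0.8,0,0,0,0,0,1])

```text
clock: 9.07
position: [0.4543, -0.0367, 0.153]
ee_rot: [0.52, 0.479, 0.52, -0.479]
contact_force: [1.1, -0.2, -0.5]
width: 0.0858
```

```bash
python3 - <<'E'
from h import *
go((0.616,-0.0263,0.152),1.4)
im=grab("wrist","w3"); P=cloud(im); np.savez("w3.npz",**im)
E
```

```text
opt0: shift tool mm [  0.8 162.1   2.8] -> units [0.01 2.7  0.05]; turn deg [ 3.27 -0.01  0.06] units [ 0.82 -0.    0.02]
opt180: shift tool mm [  0.8 162.1   2.8] -> units [0.01 2.7  0.05]; turn deg [-1.7673e+02 -1.0000e-01 -2.0000e-02] units [-4.418e+01 -2.000e-02 -1.000e-02]
t 9.07 pos [ 0.4543 -0.0367  0.153 ] q [-0.23  0.16  1.87 -0.    1.11 -0.31] w 0.0858 F [ 1.1 -0.2 -0.5] axes [[-0.0, 1.0, 0.08], [0.0, 0.08, -1.0], [-1.0, -0.0, -0.0]]
```

View pics/w3.png

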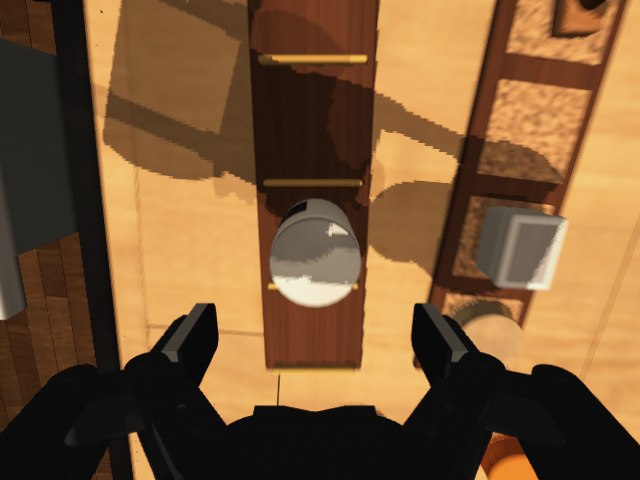

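Request:
carry_out(deltas=[0,0.9,0.02,0,0,0,1,0,0.9,0.02,0,0,0,1,0,0.9,0.01,0,0,0,1,0,0,0,0.82,0,0,1,0.8,0,0,0,0,0,1,0.5,0,0,0,0,0,1,0,0,0,0,0,0,1])

```text
clock: 10.0
position: [0.6141, -0.0262, 0.0713]
ee_rot: [0.504, 0.493, 0.508, -0.495]
contact_force: [-0.5, -0.6, 0.6]
width: 0.0853
```

```bash
python3 - <<'E'
from h import *
go((0.616,-0.0263,0.023),1.4)
im=grab("wrist","w4"); np.savez("w4.npz",**im)
E
```

```text
opt0: shift tool mm [48.3  2.2  0.2] -> units [0.8  0.04 0.  ]; turn deg [-0.01 -0.06  0.37] units [-0.   -0.02  0.09]
opt180: shift tool mm [48.3  2.2  0.2] -> units [0.8  0.04 0.  ]; turn deg [1.7999e+02 5.8000e-01 1.0000e-01] units [4.5e+01 1.4e-01 2.0e-02]
t 10.0 pos [ 0.6141 -0.0262  0.0713] q [-0.16  0.46  1.64 -0.    1.05 -0.18] w 0.0853 F [-0.5 -0.6  0.6] axes [[-0.01, 1.0, 0.02], [0.0, 0.02, -1.0], [-1.0, -0.01, -0.0]]
```

View pics/w4.png

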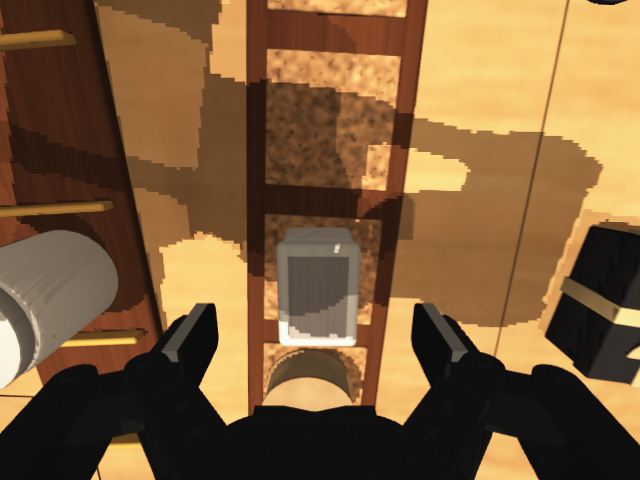

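The tin is centred between the fingers at (317,290) and lies square to the jaws. Descending and gripping.

Request:
carry_out(deltas=[0.5,0.03,0,0,0,0.09,1,0.28,0,0,0,0,0,1,0.02,0,0,0,0,0,1,0,0,0,0,0,0,-1,0,0,0,0,0,0,-1,0,0,0,0,0,0,-1,0,0,0,0,0,0,-1,0,0,0,0,0,0,-1,0,0,0,0,0,0,-1,0,0,0,0,0,0,-1], newtons=30)

```text
clock: 11.3
position: [0.6187, -0.0267, 0.0271]
ee_rot: [0.508, 0.496, 0.504, -0.492]
contact_force: [-2.2, 0.1, 5.4]
width: 0.0413
```

Request:
carry_out(deltas=[-0.2,0,0,0,0,0,-1,-0.4,0,0,0,0,0,-1,-0.5,0,0,0,0,0,-1,0,0,0,0,0,0,-1])

```text
clock: 11.8
position: [0.6199, -0.0268, 0.0947]
ee_rot: [0.509, 0.497, 0.503, -0.491]
contact_force: [0.0, -0.1, -1.0]
width: 0.0416
```

```bash
python3 - <<'E'
from h import *
go((0.4461,0.0527,0.09),4.7)
im=grab("wrist","w5"); np.savez("w5.npz",**im)
E
```

```text
opt0: shift tool mm [   2.5 -171.9  -83.7] -> units [ 0.04 -2.86 -1.4 ]; turn deg [-3.31  0.08 -0.7 ] units [-0.83  0.02 -0.17]
opt180: shift tool mm [   2.5 -171.9  -83.7] -> units [ 0.04 -2.86 -1.4 ]; turn deg [ 1.7669e+02 -1.0800e+00 -1.3000e-01] units [ 4.417e+01 -2.700e-01 -3.000e-02]
t 11.8 pos [ 0.6199 -0.0268  0.0947] q [-0.16  0.44  1.61  0.    1.08 -0.18] w 0.0416 F [ 0.  -0.1 -1. ] axes [[0.01, 1.0, 0.02], [-0.0, 0.02, -1.0], [-1.0, 0.01, 0.0]]
```

View pics/w5.png

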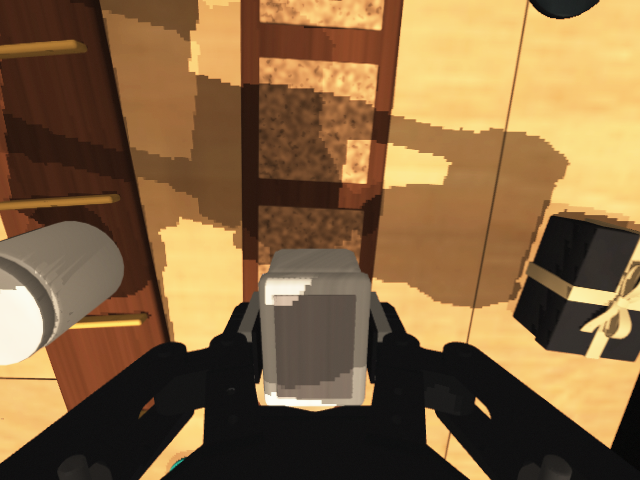

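Request:
carry_out(deltas=[0,-0.5,-0.25,0,0,0,-1,0,-0.7,-0.35,0,0,0,-1,0,-0.7,-0.35,0,0,0,-1,0,-0.6,-0.28,0,0,0,-1,0,-0.36,-0.17,0,0,0,-1,0,0,0,-0.83,0,-0.17,-1,0,0,0,0,0,0,-1])

```text
clock: 12.72
position: [0.4435, 0.0534, 0.0901]
ee_rot: [0.518, 0.477, 0.522, -0.481]
contact_force: [-0.1, -0.9, -1.1]
width: 0.0414
```

```bash
python3 - <<'E'
from h import *
go((0.4461,0.0527,0.0245),4.7)
E
```

```text
opt0: shift tool mm [65.6  3.   0.9] -> units [1.09 0.05 0.02]; turn deg [-0.01 -0.    0.41] units [-0.  -0.   0.1]
opt180: shift tool mm [65.6  3.   0.9] -> units [1.09 0.05 0.02]; turn deg [1.7999e+02 6.4000e-01 1.0000e-02] units [45.    0.16  0.  ]
t 12.72 pos [0.4435 0.0534 0.0901] q [-0.04  0.22  1.98 -0.    0.95 -0.12] w 0.0414 F [-0.1 -0.9 -1.1] axes [[-0.01, 1.0, 0.08], [-0.0, 0.08, -1.0], [-1.0, -0.01, -0.0]]
```

Request:
carry_out(deltas=[0.5,0.03,0.01,0,0,0,-1,0.4,0,0,0,0,0,-1,0.14,0,0,0,0,0,-1,0.03,0,0,0,0,0,-1,0,0,0,0,0,0,-1])

```text
clock: 13.35
position: [0.4464, 0.0527, 0.0272]
ee_rot: [0.519, 0.478, 0.521, -0.48]
contact_force: [-0.2, 0.3, -0.4]
width: 0.0415
```

```bash
python3 - <<'E'
from h import *
go((0.4461,0.0527,0.0243),4.7)
im=grab("scene","s3");cv2.imwrite("pics/s3c.png",cv2.resize(im["color"][180:330,200:400,::-1],None,fx=4,fy=4))
E
```

```text
opt0: shift tool mm [ 2.9 -0.2  0. ] -> units [ 0.05 -0.    0.  ]; turn deg [-0.01  0.01  0.26] units [-0.    0.    0.07]
opt180: shift tool mm [ 2.9 -0.2  0. ] -> units [ 0.05 -0.    0.  ]; turn deg [ 1.7999e+02  4.2000e-01 -2.0000e-02] units [45.   0.1 -0. ]
t 13.35 pos [0.4464 0.0527 0.0272] q [-0.04  0.32  2.05 -0.    0.78 -0.12] w 0.0415 F [-0.2  0.3 -0.4] axes [[-0.0, 1.0, 0.08], [-0.0, 0.08, -1.0], [-1.0, -0.0, 0.0]]
```

View pics/s3c.png

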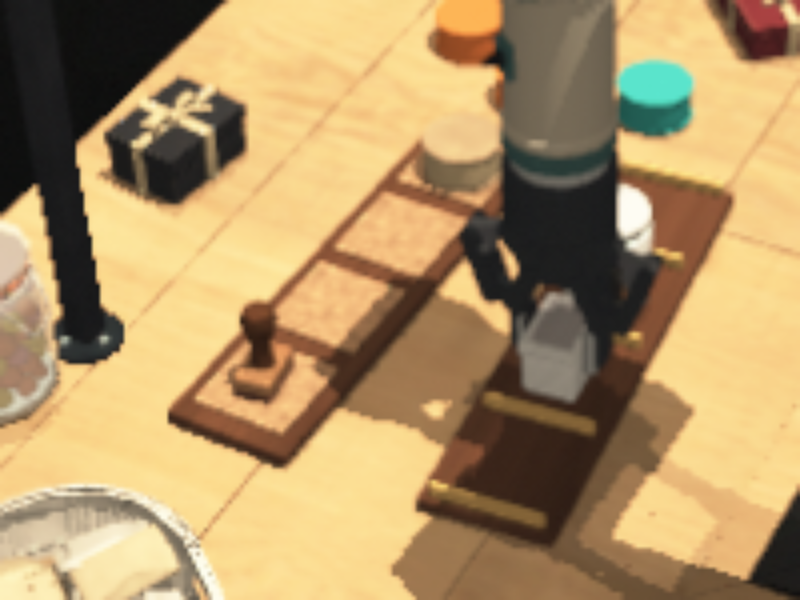

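Request:
carry_out(deltas=[0.04,0,0,0,0,0,-1,0,0,0,0,0,0,-1])

```text
clock: 13.65
position: [0.4458, 0.0528, 0.0246]
ee_rot: [0.519, 0.478, 0.521, -0.48]
contact_force: [0.1, 1.1, -1.9]
width: 0.0415
```

Request:
carry_out(deltas=[0.01,0,0,0,0,0,-1,0,0,0,0,0,0,-0.2,0,0,0,0,0,0,0.3,0,0,0,0,0,0,1,0,0,0,0,0,0,1,0,0,0,0,0,0,1,-0.3,0,0,0,0,0,1,-0.9,0,0,0,0,0,1,-0.9,0,0,0,0,0,1,0,0,0,0,0,0,1])

```text
clock: 14.9
position: [0.4498, 0.0528, 0.1538]
ee_rot: [0.522, 0.48, 0.519, -0.478]
contact_force: [0.4, -0.1, -0.6]
width: 0.0853
```

```bash
python3 - <<'E'
from h import *
go((0.6245,0.1475,0.15),5)
im=grab("wrist","w6")
E
```

```text
opt0: shift tool mm [  4.5 181.9 -80.1] -> units [ 0.07  3.03 -1.33]; turn deg [-0.29  0.08 -0.25] units [-0.07  0.02 -0.06]
opt180: shift tool mm [  4.5 181.9 -80.1] -> units [ 0.07  3.03 -1.33]; turn deg [ 1.7971e+02 -4.0000e-01 -1.2000e-01] units [ 4.493e+01 -1.000e-01 -3.000e-02]
t 14.9 pos [0.4498 0.0528 0.1538] q [-0.04  0.15  1.88 -0.    1.11 -0.12] w 0.0853 F [ 0.4 -0.1 -0.6] axes [[0.0, 1.0, 0.08], [-0.0, 0.08, -1.0], [-1.0, 0.0, 0.0]]
```

View pics/w6.png

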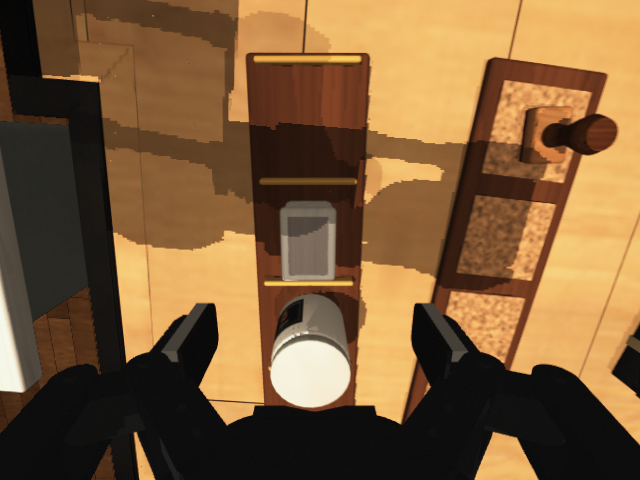

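Request:
carry_out(deltas=[0,0.5,-0.22,0,0,0,1,0,0.9,-0.4,0,0,0,1,0,0.9,-0.4,0,0,0,1,0,0.7,-0.31,0,0,-0.06,1,0.7,0,0,0,0,0,1,0.4,0,0,0,0,0,1,0,0,0,0,0,0,1])

```text
clock: 15.82
position: [0.6155, 0.1467, 0.0783]
ee_rot: [0.516, 0.474, 0.525, -0.484]
contact_force: [-0.8, -0.3, 0.3]
width: 0.0853
```

```bash
python3 - <<'E'
from h import *
go((0.6245,0.1475,0.02),5)
im=grab("wrist","w7")
E
```

```text
opt0: shift tool mm [58.2 10.2 -0.1] -> units [ 0.97  0.17 -0.  ]; turn deg [-0.28  0.03  1.09] units [-0.07  0.01  0.27]
opt180: shift tool mm [58.2 10.2 -0.1] -> units [ 0.97  0.17 -0.  ]; turn deg [ 1.7971e+02  1.7100e+00 -4.0000e-02] units [ 4.493e+01  4.300e-01 -1.000e-02]
t 15.82 pos [0.6155 0.1467 0.0783] q [0.12 0.48 1.58 0.   1.1  0.04] w 0.0853 F [-0.8 -0.3  0.3] axes [[-0.02, 1.0, 0.08], [-0.0, 0.08, -1.0], [-1.0, -0.02, 0.0]]
```

View pics/w7.png

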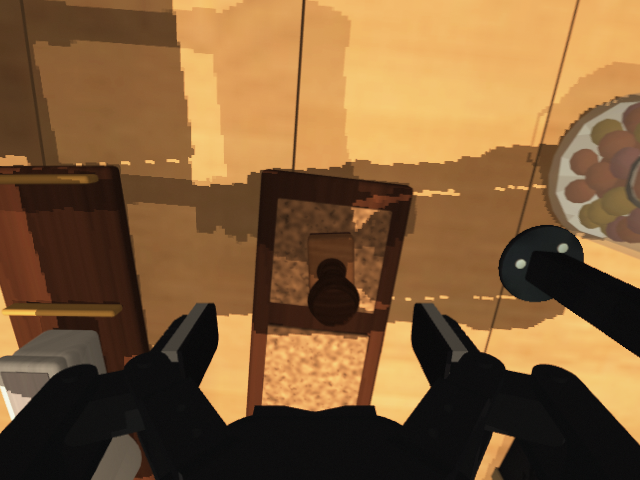

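Request:
carry_out(deltas=[0,0.15,0,0,0,0.27,1,0.5,0,0,0,0,0,1,0.3,0,0,0,0,0,1,0.1,0,0,0,0,0,1,0,0,0,0,0,0,1])

```text
clock: 16.5
position: [0.6283, 0.1479, 0.0288]
ee_rot: [0.522, 0.481, 0.518, -0.477]
contact_force: [0.1, -0.1, 0.5]
width: 0.0854
```

```bash
python3 - <<'E'
from h import *
go((0.6245,0.1475,0.02),5)
im=grab("wrist","w8")
E
```

```text
opt0: shift tool mm [ 8.8 -3.9  0. ] -> units [ 0.15 -0.07  0.  ]; turn deg [-0.3   0.01 -0.53] units [-0.07  0.   -0.13]
opt180: shift tool mm [ 8.8 -3.9  0. ] -> units [ 0.15 -0.07  0.  ]; turn deg [ 1.797e+02 -8.400e-01 -1.000e-02] units [44.93 -0.21 -0.  ]
t 16.5 pos [0.6283 0.1479 0.0288] q [ 0.12  0.54  1.62 -0.    0.97  0.04] w 0.0854 F [ 0.1 -0.1  0.5] axes [[0.01, 1.0, 0.08], [0.0, 0.08, -1.0], [-1.0, 0.01, 0.0]]
```

View pics/w8.png

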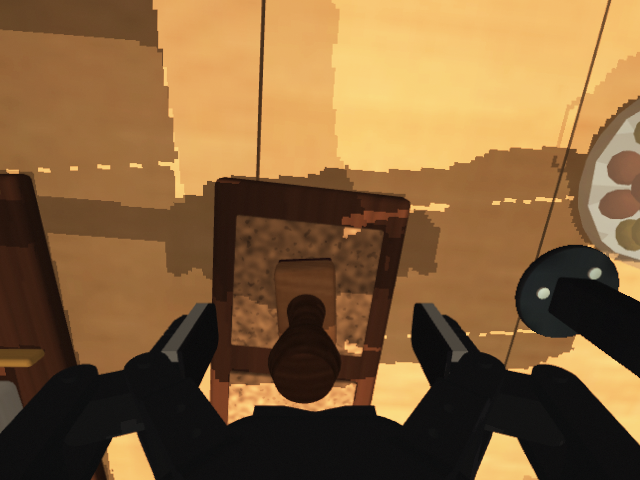

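Request:
carry_out(deltas=[0.1,-0.07,0,0,0,-0.1,1,0.04,0,0,0,0,0,1,0,0,0,0,0,0,1,0,0,0,0,0,0,1])

```text
clock: 17.05
position: [0.6241, 0.1475, 0.0204]
ee_rot: [0.521, 0.48, 0.52, -0.478]
contact_force: [0.1, -0.3, 0.4]
width: 0.0853
```

```bash
python3 - <<'E'
from h import *
go((0.6245,0.1475,0.02),5)
E
```

```text
opt0: shift tool mm [0.4 0.4 0.1] -> units [0.01 0.01 0.  ]; turn deg [-0.29  0.01 -0.14] units [-0.07  0.   -0.03]
opt180: shift tool mm [0.4 0.4 0.1] -> units [0.01 0.01 0.  ]; turn deg [ 1.7971e+02 -2.2000e-01 -1.0000e-02] units [44.93 -0.05 -0.  ]
t 17.05 pos [0.6241 0.1475 0.0204] q [ 0.12  0.54  1.64 -0.    0.96  0.04] w 0.0853 F [ 0.1 -0.3  0.4] axes [[0.0, 1.0, 0.08], [0.0, 0.08, -1.0], [-1.0, 0.0, 0.0]]
```

Request:
carry_out(deltas=[0,0,0,0,0,0,-0.2,0,0,0,0,0,0,-0.6,0,0,0,0,0,0,-1,0,0,0,0,0,0,-1,0,0,0,0,0,0,-1,0,0,0,0,0,0,-1,0,0,0,0,0,0,-1,0,0,0,0,0,0,-1,0,0,0,0,0,0,-1], newtons=25)

```text
clock: 18.18
position: [0.6241, 0.1475, 0.0204]
ee_rot: [0.521, 0.48, 0.52, -0.478]
contact_force: [-0.1, -0.7, 2.3]
width: 0.0275
```

```bash
python3 - <<'E'
from h import *
go((0.6245,0.1475,0.02),5)
im=grab("wrist","w9")
E
```

```text
opt0: shift tool mm [0.4 0.3 0.1] -> units [0.01 0.01 0.  ]; turn deg [-0.29  0.01 -0.14] units [-0.07  0.   -0.04]
opt180: shift tool mm [0.4 0.3 0.1] -> units [0.01 0.01 0.  ]; turn deg [ 1.7971e+02 -2.2000e-01 -1.0000e-02] units [44.93 -0.06 -0.  ]
t 18.18 pos [0.6241 0.1475 0.0204] q [ 0.12  0.54  1.64 -0.    0.96  0.04] w 0.0275 F [-0.1 -0.7  2.3] axes [[0.0, 1.0, 0.08], [0.0, 0.08, -1.0], [-1.0, 0.0, 0.0]]
```

View pics/w9.png

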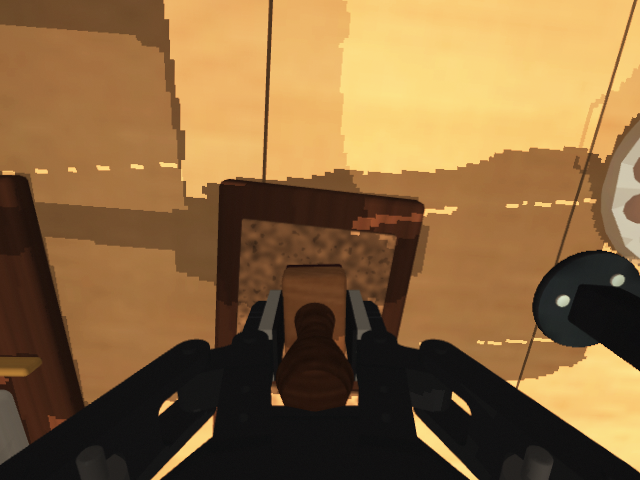

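Request:
carry_out(deltas=[-0.2,0,0,0,0,0,-1,-0.4,0,0,0,0,0,-1,-0.6,0,0,0,0,0,-1,-0.6,0,0,0,0,0,-1,0,0,0,0,0,0,-1])

```text
clock: 18.85
position: [0.6259, 0.1479, 0.132]
ee_rot: [0.522, 0.481, 0.518, -0.477]
contact_force: [0.0, 0.2, 0.1]
width: 0.027
```

```bash
python3 - <<'E'
from h import *
go((0.4609,-0.1266,0.128),4.7)
im=grab("scene","s4");cv2.imwrite("pics/s4c.png",cv2.resize(im["color"][180:330,200:400,::-1],None,fx=4,fy=4))
E
```

```text
opt0: shift tool mm [   2.2 -187.   260. ] -> units [ 0.04 -3.12  4.33]; turn deg [ 0.01 -0.01 -0.53] units [ 0.   -0.   -0.13]
opt180: shift tool mm [   2.2 -187.   260. ] -> units [ 0.04 -3.12  4.33]; turn deg [-1.7998e+02  8.3000e-01 -2.0000e-02] units [-45.     0.21  -0.  ]
t 18.85 pos [0.6259 0.1479 0.132 ] q [ 0.12  0.44  1.51 -0.    1.19  0.04] w 0.027 F [0.  0.2 0.1] axes [[0.01, 1.0, 0.08], [0.0, 0.08, -1.0], [-1.0, 0.01, -0.0]]
```

View pics/s4c.png

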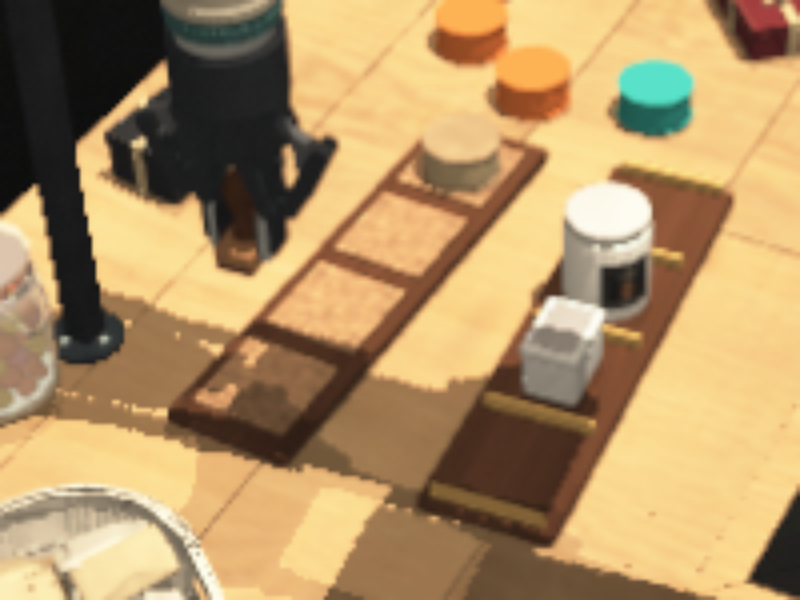

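Request:
carry_out(deltas=[0,-0.3,0.42,0,0,0,-1,0,-0.5,0.7,0,0,0,-1,0,-0.5,0.7,0,0,0,-1,0,-0.5,0.7,0,0,0,-1,0,-0.5,0.7,0,0,0,-1,0,-0.5,0.7,0,0,0,-1,0,-0.32,0.41,0,0,0,-1,0,0,0,0,0,0,-1,0,0,0,0,0,0,-1])

```text
clock: 20.02
position: [0.4582, -0.1262, 0.1271]
ee_rot: [0.52, 0.48, 0.52, -0.479]
contact_force: [0.6, 0.7, -0.3]
width: 0.0277
```

```bash
python3 - <<'E'
from h import *
go((0.4609,-0.1266,0.0185),4.7)
E
```

```text
opt0: shift tool mm [108.6   2.6   0.8] -> units [1.81 0.04 0.01]; turn deg [-0.02 -0.07 -0.05] units [-0.   -0.02 -0.01]
opt180: shift tool mm [108.6   2.6   0.8] -> units [1.81 0.04 0.01]; turn deg [ 1.7998e+02 -8.0000e-02  1.1000e-01] units [ 4.5e+01 -2.0e-02  3.0e-02]
t 20.02 pos [ 0.4582 -0.1262  0.1271] q [-0.42  0.21  1.87  0.    1.05 -0.5 ] w 0.0277 F [ 0.6  0.7 -0.3] axes [[0.0, 1.0, 0.08], [0.0, 0.08, -1.0], [-1.0, 0.0, -0.0]]
```

Request:
carry_out(deltas=[0.6,0.03,0.01,0,0,0,-1,0.7,0,0,0,0,0,-1,0.35,0,0,0,0,0,-1,0.12,0,0,0,0,0,-1,0,0,0,0,0,0,-1,0,0,0,0,0,0,-1])

```text
clock: 20.78
position: [0.4616, -0.1272, 0.0225]
ee_rot: [0.521, 0.48, 0.519, -0.478]
contact_force: [-0.4, 0.2, 0.0]
width: 0.0275
```

```bash
python3 - <<'E'
from h import *
go((0.4609,-0.1266,0.0175),4.7)
im=grab("wrist","w10")
E
```

```text
opt0: shift tool mm [ 5.  -0.7 -0.7] -> units [ 0.08 -0.01 -0.01]; turn deg [ 0.04  0.06 -0.23] units [ 0.01  0.01 -0.06]
opt180: shift tool mm [ 5.  -0.7 -0.7] -> units [ 0.08 -0.01 -0.01]; turn deg [-1.7996e+02  3.5000e-01  9.0000e-02] units [-4.499e+01  9.000e-02  2.000e-02]
t 20.77 pos [ 0.4616 -0.1272  0.0225] q [-0.42  0.35  2.    0.    0.78 -0.5 ] w 0.0275 F [-0.4  0.2  0. ] axes [[0.0, 1.0, 0.08], [-0.0, 0.08, -1.0], [-1.0, 0.0, 0.0]]
```

View pics/w10.png

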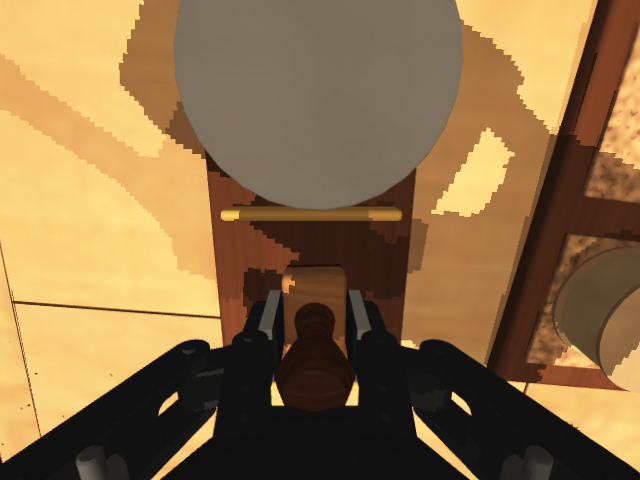

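Request:
carry_out(deltas=[0.06,0,0,0,0,0,-1,0.02,0,0,0,0,0,-1,0,0,0,0,0,0,-1])

```text
clock: 21.2
position: [0.4607, -0.1273, 0.0174]
ee_rot: [0.521, 0.48, 0.519, -0.479]
contact_force: [-0.2, 1.2, 4.7]
width: 0.0276
```

Touching the floor (4.7 N). Releasing and rising.

Request:
carry_out(deltas=[0,0,0,0,0,0,-0.2,0,0,0,0,0,0,0.2,0,0,0,0,0,0,0.6,0,0,0,0,0,0,1,0,0,0,0,0,0,1,0,0,0,0,0,0,1,-0.4,0,0,0,0,0,1,-0.9,0,0,0,0,0,1,-0.9,0,0,0,0,0,1,0,0,0,0,0,0,1])

```text
clock: 22.45
position: [0.4634, -0.1285, 0.1531]
ee_rot: [0.524, 0.481, 0.516, -0.477]
contact_force: [0.6, 0.0, 0.6]
width: 0.0853
```

```bash
python3 - <<'E'
from h import *
go((0.612,-0.1148,0.15),-1.6)
im=grab("wrist","w11")
E
```

```text
opt0: shift tool mm [  4.8 149.2  -1.5] -> units [ 0.08  2.49 -0.02]; turn deg [ 6.32  0.25 -0.65] units [ 1.58  0.06 -0.16]
opt180: shift tool mm [  4.8 149.2  -1.5] -> units [ 0.08  2.49 -0.02]; turn deg [-173.68    0.99    0.38] units [-43.42   0.25   0.1 ]
t 22.45 pos [ 0.4634 -0.1285  0.1531] q [-0.42  0.19  1.83  0.    1.11 -0.5 ] w 0.0853 F [0.6 0.  0.6] axes [[0.01, 1.0, 0.08], [-0.0, 0.08, -1.0], [-1.0, 0.01, 0.01]]
```

View pics/w11.png

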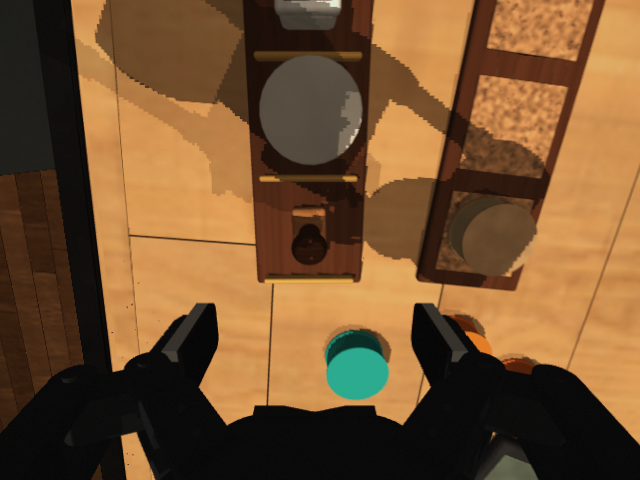

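Request:
carry_out(deltas=[0,0.6,0,0,0,0,1,0,0.9,0,0,0,0,1,0,0.7,0,0,0,0,1,0,0.27,0,0.8,0,-0.08,1,0,0,0,0.8,0,-0.08,1,0.6,0,0,0,0,0,1,0.5,0,0,0,0,0,1,0,0,0,0,0,0,1,0,0,0,0,0,0,1])

```text
clock: 23.62
position: [0.6075, -0.1151, 0.083]
ee_rot: [-0.49, -0.505, -0.495, 0.51]
contact_force: [0.9, 0.0, 0.1]
width: 0.0856
```

```bash
python3 - <<'E'
from h import *
go((0.612,-0.1148,0.018),-1.6)
im=grab("wrist","w12")
E
```

```text
opt0: shift tool mm [65.   5.1 -0.5] -> units [ 1.08  0.09 -0.01]; turn deg [-0.09  0.02  0.55] units [-0.02  0.01  0.14]
opt180: shift tool mm [65.   5.1 -0.5] -> units [ 1.08  0.09 -0.01]; turn deg [ 1.7991e+02  8.6000e-01 -3.0000e-02] units [ 4.498e+01  2.200e-01 -1.000e-02]
t 23.62 pos [ 0.6075 -0.1151  0.083 ] q [-0.3   0.46  1.61 -0.    1.08 -0.27] w 0.0856 F [0.9 0.  0.1] axes [[-0.01, 1.0, -0.03], [-0.0, -0.03, -1.0], [-1.0, -0.01, 0.0]]
```

View pics/w12.png

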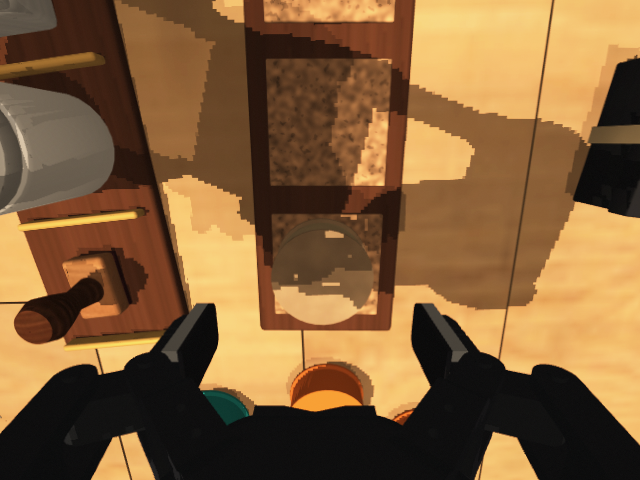

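The spool is centred at (322,272) between the open fingers. I'll correct the small offset and the tilt, then descend.

Request:
carry_out(deltas=[0.3,0.07,0,0,0,0.1,1,0.4,0,0,0,0,0,1,0.25,0,0,0,0,0,1,0,0,0,0,0,0,1,0,0,0,0,0,0,1])

```text
clock: 24.3
position: [0.6122, -0.1155, 0.0271]
ee_rot: [-0.493, -0.507, -0.492, 0.508]
contact_force: [0.3, -0.6, 0.1]
width: 0.0855
```

```bash
python3 - <<'E'
from h import *
go((0.612,-0.1148,0.018),-1.6)
im=grab("wrist","w13")
E
```

```text
opt0: shift tool mm [ 9.1 -0.2 -0.7] -> units [ 0.15 -0.   -0.01]; turn deg [-0.09  0.06  0.02] units [-0.02  0.01  0.  ]
opt180: shift tool mm [ 9.1 -0.2 -0.7] -> units [ 0.15 -0.   -0.01]; turn deg [ 1.7991e+02  3.0000e-02 -9.0000e-02] units [ 4.498e+01  1.000e-02 -2.000e-02]
t 24.3 pos [ 0.6122 -0.1155  0.0271] q [-0.3   0.52  1.67 -0.    0.95 -0.27] w 0.0855 F [ 0.3 -0.6  0.1] axes [[-0.0, 1.0, -0.03], [-0.0, -0.03, -1.0], [-1.0, -0.0, 0.0]]
```

View pics/w13.png

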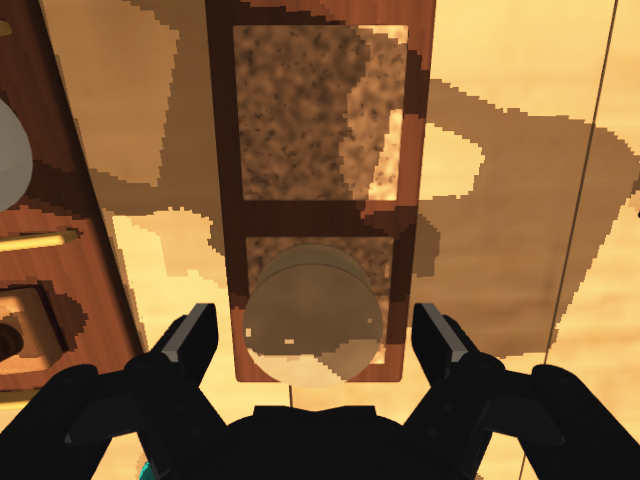

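Request:
carry_out(deltas=[0.15,0,0,0,0,0,1,0.05,0,0,0,0,0,1,0,0,0,0,0,0,1,0,0,0,0,0,0,0.6,0,0,0,0,0,0,0.2,0,0,0,0,0,0,-0.2,0,0,0,0,0,0,-1,0,0,0,0,0,0,-1,0,0,0,0,0,0,-1], newtons=25)

```text
clock: 25.48
position: [0.6116, -0.1153, 0.0145]
ee_rot: [-0.492, -0.507, -0.493, 0.508]
contact_force: [0.3, 0.8, 3.5]
width: 0.0594
```

```bash
python3 - <<'E'
from h import *
go((0.4387,0.1424,0.128),4.7)
im=grab("wrist","w14")
E
```

```text
opt0: shift tool mm [-113.4 -180.6 -252.4] -> units [-1.89 -3.01 -4.21]; turn deg [-6.39  0.03  0.08] units [-1.6   0.01  0.02]
opt180: shift tool mm [-113.4 -180.6 -252.4] -> units [-1.89 -3.01 -4.21]; turn deg [ 1.7361e+02  1.3000e-01 -5.0000e-02] units [ 4.34e+01  3.00e-02 -1.00e-02]
t 25.48 pos [ 0.6116 -0.1153  0.0145] q [-0.3   0.53  1.68 -0.    0.93 -0.27] w 0.0594 F [0.3 0.8 3.5] axes [[-0.0, 1.0, -0.03], [-0.0, -0.03, -1.0], [-1.0, -0.0, 0.0]]
```

View pics/w14.png

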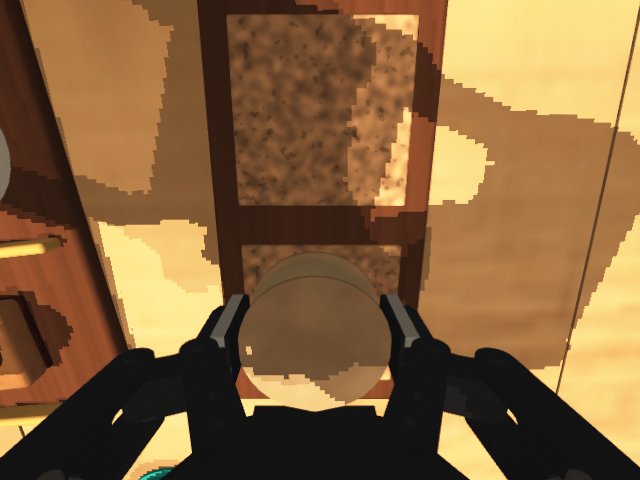

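Request:
carry_out(deltas=[-0.2,0,0,0,0,0,-1,-0.4,0,0,0,0,0,-1,-0.6,0,0,0,0,0,-1,-0.7,0,0,0,0,0,-1,0,0,0,0,0,0,-1])

```text
clock: 26.15
position: [0.614, -0.1159, 0.1324]
ee_rot: [0.495, 0.508, 0.49, -0.507]
contact_force: [0.8, 0.0, 0.5]
width: 0.0592
```

```bash
python3 - <<'E'
from h import *
go((0.4387,0.1424,0.128),4.7)
im=grab("scene","s5");cv2.imwrite("pics/s5c.png",cv2.resize(im["color"][180:330,200:400,::-1],None,fx=4,fy=4))
E
```

```text
opt0: shift tool mm [   2.7 -182.9 -253. ] -> units [ 0.05 -3.05 -4.22]; turn deg [-6.39  0.17 -0.32] units [-1.6   0.04 -0.08]
opt180: shift tool mm [   2.7 -182.9 -253. ] -> units [ 0.05 -3.05 -4.22]; turn deg [173.61  -0.49  -0.26] units [43.4  -0.12 -0.06]
t 26.15 pos [ 0.614  -0.1159  0.1324] q [-0.3   0.41  1.55 -0.    1.17 -0.27] w 0.0592 F [0.8 0.  0.5] axes [[0.01, 1.0, -0.03], [-0.0, -0.03, -1.0], [-1.0, 0.01, 0.0]]
```

View pics/s5c.png

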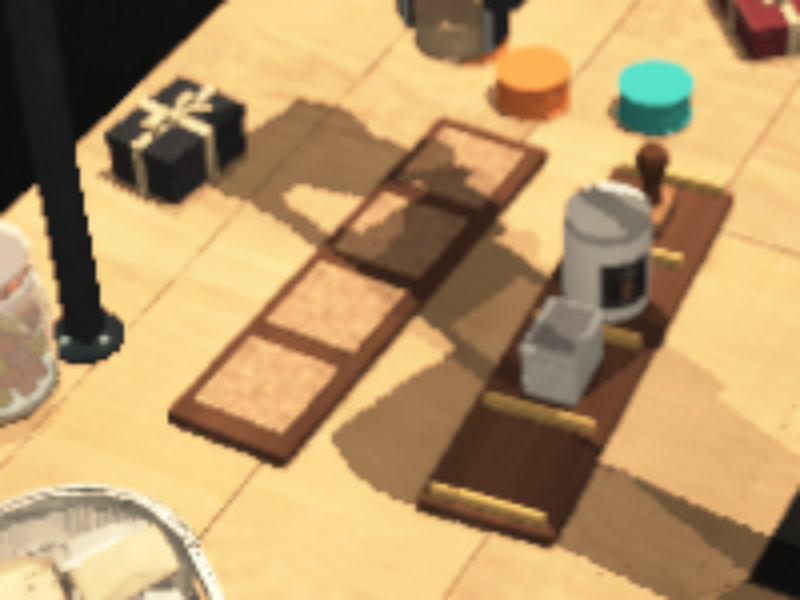

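Spool held. Next I carry it to the left bay.

Request:
carry_out(deltas=[0,-0.3,-0.42,0,0,0,-1,0,-0.5,-0.7,0,0,0,-1,0,-0.5,-0.7,0,0,0,-1,0,-0.5,-0.7,0,0,0,-1,0,-0.5,-0.7,0,0,0,-1,0,-0.45,-0.6,0,0,0,-1,0,-0.28,-0.4,0,0,0,-1,0,0,0,-0.8,0,0,-1,0,0,0,-0.8,0,-0.04,-1,0,0,0,0,0,0,-1])

```text
clock: 27.45
position: [0.4361, 0.1432, 0.1273]
ee_rot: [0.518, 0.477, 0.522, -0.481]
contact_force: [0.3, -0.0, 0.3]
width: 0.0596
```

```bash
python3 - <<'E'
from h import *
go((0.4387,0.1424,0.014),4.7)
E
```

```text
opt0: shift tool mm [113.3   3.4   1. ] -> units [1.89 0.06 0.02]; turn deg [-0.01  0.03  0.44] units [-0.    0.01  0.11]
opt180: shift tool mm [113.3   3.4   1. ] -> units [1.89 0.06 0.02]; turn deg [ 1.7999e+02  7.0000e-01 -4.0000e-02] units [ 4.5e+01  1.7e-01 -1.0e-02]
t 27.45 pos [0.4361 0.1432 0.1273] q [0.17 0.2  1.9  0.   1.06 0.08] w 0.0596 F [ 0.3 -0.   0.3] axes [[-0.01, 1.0, 0.08], [-0.0, 0.08, -1.0], [-1.0, -0.01, 0.0]]
```

Request:
carry_out(deltas=[0.6,0.03,0.02,0,0,0.05,-1,0.7,0,0,0,0,0,-1,0.4,0,0,0,0,0,-1,0.14,0,0,0,0,0,-1,0,0,0,0,0,0,-1,0,0,0,0,0,0,-1])

```text
clock: 28.2
position: [0.4398, 0.1423, 0.0188]
ee_rot: [0.52, 0.479, 0.52, -0.479]
contact_force: [-0.7, 0.1, -0.5]
width: 0.059
```

```bash
python3 - <<'E'
from h import *
go((0.4387,0.1424,0.0118),4.7)
im=grab("wrist","w15")
E
```

```text
opt0: shift tool mm [ 7.  -1.1 -0.2] -> units [ 0.12 -0.02 -0.  ]; turn deg [-0.01  0.   -0.03] units [-0.    0.   -0.01]
opt180: shift tool mm [ 7.  -1.1 -0.2] -> units [ 0.12 -0.02 -0.  ]; turn deg [ 1.7999e+02 -4.0000e-02 -0.0000e+00] units [ 4.5e+01 -1.0e-02 -0.0e+00]
t 28.2 pos [0.4398 0.1423 0.0188] q [ 0.16  0.34  2.04 -0.    0.76  0.08] w 0.059 F [-0.7  0.1 -0.5] axes [[0.0, 1.0, 0.08], [0.0, 0.08, -1.0], [-1.0, 0.0, 0.0]]
```

View pics/w15.png

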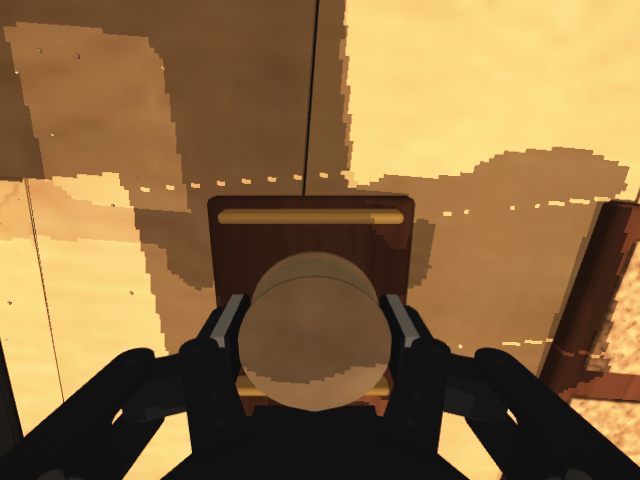

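Request:
carry_out(deltas=[0.08,0,0,0,0,0,-1,0.03,0,0,0,0,0,-1,0,0,0,0,0,0,-1])

```text
clock: 28.62
position: [0.439, 0.1422, 0.0115]
ee_rot: [0.52, 0.479, 0.52, -0.479]
contact_force: [0.4, -0.3, -0.0]
width: 0.0592
```

Request:
carry_out(deltas=[0.01,0,0,0,0,0,-1,0,0,0,0,0,0,0.3,0,0,0,0,0,0,0.6,0,0,0,0,0,0,1,0,0,0,0,0,0,1,-0.3,0,0,0,0,0,1,-0.9,0,0,0,0,0,1,-0.9,0,0,0,0,0,1,-0.9,0,0,0,0,0,1,0,0,0,0,0,0,1])

```text
clock: 29.88
position: [0.4422, 0.1428, 0.1951]
ee_rot: [0.522, 0.481, 0.518, -0.477]
contact_force: [0.1, -0.0, -0.2]
width: 0.0851
```

Request:
carry_out(deltas=[-0.2,0,0.9,0,0,0,1,-0.2,0,0.9,0,0,0,1,-0.2,0,0.9,0,0,0,1,-0.2,0,0.9,0,0,0,1,-0.2,0,0.9,0,0,0,1,-0.2,0,0.9,0,0,0,1,-0.2,0,0.9,0,0,0,1,0,0,0,0,0,0,1])

```text
clock: 30.88
position: [0.4705, -0.2382, 0.2736]
ee_rot: [0.519, 0.479, 0.519, -0.481]
contact_force: [-0.4, -0.2, 0.2]
width: 0.0856
```

```bash
python3 - <<'E'
from h import *
im=grab("top","t2"); np.savez("t2.npz",**im); cv2.imwrite("pics/t2c.png",cv2.resize(im["color"][190:320,225:395,::-1],None,fx=4.6,fy=4.6))
im=grab("scene","s6");cv2.imwrite("pics/s6c.png",cv2.resize(im["color"][180:330,200:400,::-1],None,fx=4,fy=4))
s=readout.get_state(); print(s["clock"],s["position"],s["contact_force"])
E
```

```text
30.975 [ 0.4695909  -0.23418228  0.27311217] [-0.60509229 -0.86805139  0.14087962]
```

View pics/t2c.png

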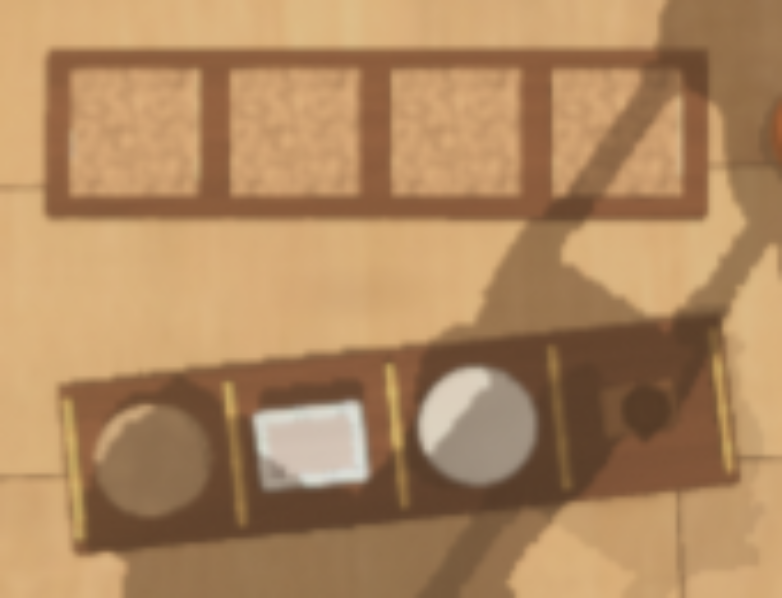

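View pics/s6c.png

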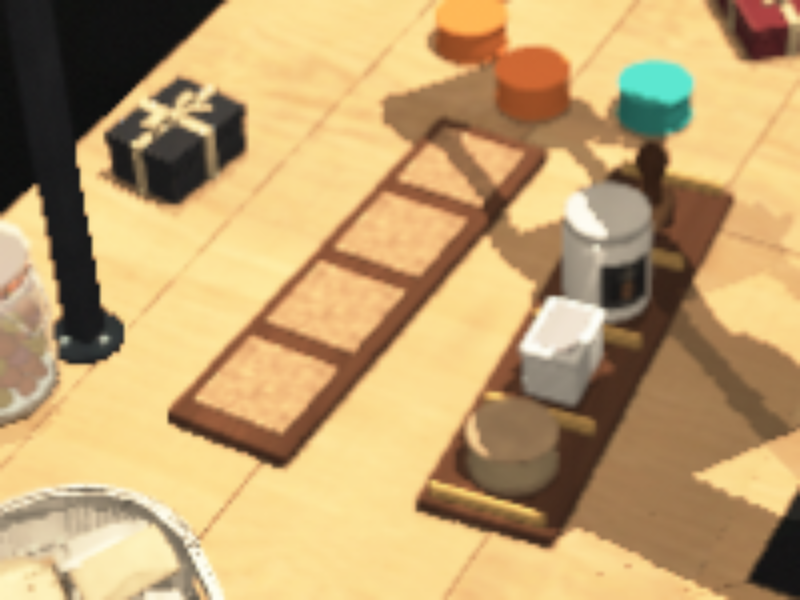

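View pics/t2.png

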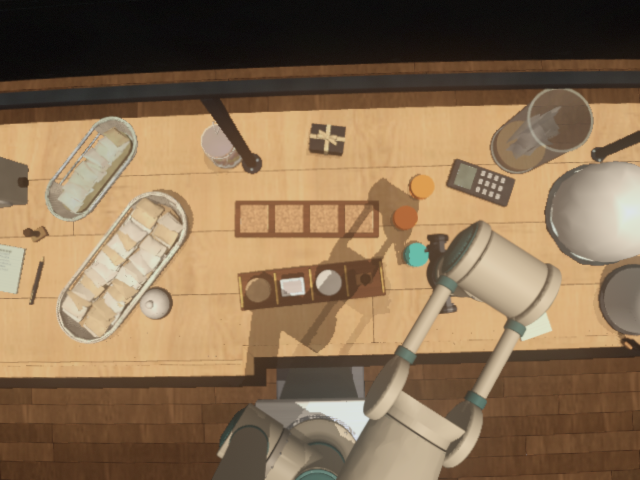

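```bash
python3 - <<'E'
from h import *
im=dict(np.load("t2.npz")); P=cloud(im); z=cv2.medianBlur(P[...,2].astype(np.float32),3)
C=np.array([449.8,7.9]); a=np.deg2rad(4.72); Rm=np.array([[np.cos(a),np.sin(a)],[-np.sin(a),np.cos(a)]])
for n,lo,hi,s,top in(("stamp handle",.06,.1,(365,279),.079),("stamp base",.022,.1,(365,279),.03),("jar",.07,.11,(329,282),.09),("tin",.045,.07,(292,286),.056),("spool",.03,.055,(258,290),.042)):
    m=np.zeros(z.shape,np.uint8); m[250:320,225:395]=((z>lo)&(z<hi))[250:320,225:395]
    k,l=cv2.connectedComponents(m); m=(l==l[s[1],s[0]]).astype(np.uint8)
    c=max(cv2.findContours(m,0,cv2.CHAIN_APPROX_NONE)[0],key=cv2.contourArea).reshape(-1,2)
    p=(plane(im,c,top)[:,:2]*1000).astype(np.float32); r=cv2.minAreaRect(p)
    q=Rm@(np.array(r[0])-C)
    print(n,"world",np.round(r[0],1),"size",np.round(r[1],1),"rack xy",q.round(1),"top z",np.median(P[...,2][m>0]).round(4))
s=readout.get_state();print(s["clock"],np.abs(s["qd"]).max())
E
```

```text
stamp handle world [ 461.9 -125.5] size [23.8 23.9] rack xy [   1.1 -133.9] top z 0.0764
stamp base world [ 461.4 -125.4] size [27.7 42.4] rack xy [   0.6 -133.8] top z 0.0362
jar world [456. -36.] size [57.4 59.6] rack xy [  2.6 -44.2] top z 0.0904
tin world [446.2  53.8] size [41.8 59.5] rack xy [ 0.1 46.1] top z 0.0571
spool world [439.6 142.9] size [57.9 57.4] rack xy [  0.9 135.4] top z 0.0432
30.975 0.029565429594904137
```

All four are within 3 mm of their bay centres at the right heights, and the arm is clear, so I'm handing in.

```bash
python3 - <<'E'
from rig import job
print(job.sign_off())
E
```

```text
the job is handed in; nothing more can be done
None
```

I moved all four things from the far board to the near rack in reverse order and handed the job in at about 31 s of the 93 s; no verdict came back. The old row, left to right, was stamp, jar, tin, spool; the new row is spool, tin, jar, stamp.

The last top-camera check, in the new rack's frame, against bay centres at y = ±45 and ±135 mm, x = 0:

| Thing | x (mm) | y (mm) | Bay y (mm) |
|---|---|---|---|
| Spool | +0.9 | +135.4 | +135 |
| Tin | +0.1 | +46.1 | +45 |
| Jar | +2.6 | −44.2 | −45 |
| Stamp | +0.6 | −133.8 | −135 |

- **Position and height:** all four are well inside the 15 mm limit. Their top heights were within about 3 mm of what they should be when standing on the bay floor.
- **Upright and released:** the pictures show all four upright, with the gripper open and clear above the work.
- **Small disagreement:** after some moves the arm stopped 2–9 mm off target or tilted up to about 1°. I corrected each offset that mattered before gripping or setting down.
- **Bell and gift box:** I never went near either one at working height, but did not measure them again. In the last top picture the arm hid the gift box. The scene camera showed the visible part of it looking unmoved.

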